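# Hook the cup hanger arm into the slotted stand

### The arm

A 6-joint arm with a two-finger parallel gripper is mounted at the origin on a cart in front of the work surface, level with it; the furniture and walls round the work are solid. World frame = base frame: x ahead of the robot, y to its left, z up, the work surface at z = 0. Lengths are in m, angles in rad, forces in N, time in s.
With the tool pointing down it reaches from about 0.25 to 0.85 m from the base axis. Payload 12.5 kg.
Tool frame: the origin (TCP) lies between the finger pads; the fingertips stand 25 mm ahead of it and the grasp point (between the pads) lies 6 mm ahead of it; z points along the fingers, y is the line along which they close (so a half turn about z gives the same grasp; the last joint's range is limited). The gripper opens to 93 mm and grips with 3 to 60 N. Pads are 15 mm wide; open, the fingers measure 128 mm over their backs; the gripper's body (75 mm by 188 mm) begins 65 mm behind the grasp point.
Start: joints at [-1.313, 0.351, 1.652, -0, 1.139, -0.085], TCP at [0.185, -0.518, 0.218] pointing down, gripper open.
Joint ranges: [-2.75, 2.75], [-0.79, 2.1], [0.01, 2.65], [-1.57, 4.71], [0.07, 3.14], [-2.87, 2.87]. Speed limits (rad/s): [2.22, 2.22, 2.79, 3.14, 3.14, 3.14].

### API

Orientations are given as a unit quaternion [x, y, z, w].
In Python, from bench import robot gives the robot as it stands.
- The arm moves only by the tool apply_moves, never from a script. Its argument "plan" is a list of rows, each a list of 5 numbers: the finger opening in m, from 0 to 0.093, then the shift along the world's x, y, z in m, then the turn about the world's z in degrees. In form: [[hand, tx, ty, tz, yaw], ...]. A call has 1 to 20 rows; each row shifts and turns the commanded pose from where the row before left it; what a row does not reach is not made up. A row lasts 1/12 s, in which the tool goes at most 41.7 mm and 7.16 degrees, less where a joint would pass 70% of its speed; a pose out of reach is approached as far as the arm can. A call is refused whole if a number of a shift passes 0.0417 or a number of a turn 7.16, either way. A call with a gripper value outside its range is refused whole. The fingers move at their own pace and stop on an object; "force" is the grip in N (left out, the last holds). Time passes only in rows, so rows that do not move let the fingers close. It gives the time, the measured TCP pose, the force, the opening and the grip force at its end, in the units of the state.
- robot.get_state(): the state, without advancing time (a new reading comes with each control period).
- robot.snapshot(name): name is "side" or "top"; returns the picture (420x560x3 uint8, red, green, blue); there is no depth.
- robot.camera_info(name): a dict with "mtx" (3x3 intrinsics, pixels), "R" (3x3) and "t" (3): a world point X has camera coordinates R X + t. Camera axes: x right, y down, z forward; pixel columns grow to the right and rows downward; lengths in m; the calibration is good to about 2 mm. A picture is of the moment at which its call begins. camera_info takes no time and is no camera call.
- robot.close_job(): hands the job in; it is judged then, once.
The state is a dict: "clock": time; "q": joint angles; "joint_velocities": joint speeds; "joint_efforts": joint torques, N m; "ee_pos": TCP position; "tool_rot": TCP orientation; "ft_force": force on the tool from outside, world axes, zero at the start; "moment": the same for the moment, N m; "opening": opening from 0.0 (shut) to 1.0 (fully open); "finger_force": force on a finger pad.
Only numpy, scipy, OpenCV 4.12 (cv2) and the standard library are available. Lean on these libraries where they do the work, as an engineer would, in place of code of your own. Each camera call takes 0.05 s, during which the arm holds its last target. There are 200 camera calls.

### The job

Fit the loose cup hanger arm to the slotted stand: bring its two hook tabs into the upper two of the three slots, feeling gently for the slots because the strip may sit a little off centre, push it in until its back is flush with the strip, and only then press it firmly down past the stiff catch until it is fully home. Never push with more than about 2.5 kg of force, do not disturb the salt shaker, garlic or mug, and leave the arm hanging there on its own.

Things in the scene. Friction and masses are not known exactly. Their poses are not given: they have to be found in the camera images.
- hanger: Loose steel cup hanger arm, 0.3 kg (+-25 %), standing in fitting attitude. Origin: underside, below the grip lug; z up, +x to spine and tabs. Arm 16 mm wide, 14 high, x -62 to 67 mm; cross bar 90 mm long with turned-up ends at x = -58; black upright grip lug 36 mm along x, 16 thick (y), z 14 to 52; spine x 51 to 67, 16 wide, 100 high, from whose back two hook tabs stick out.
- heel (a point): Point on the hanger arm: lower edge of the spine's back face, mid width (x = 67, y = 0, z = 0 mm of the hanger); axes as the hanger's.
- tab (a point): Point on the hanger arm: root of the lower hook tab, at the spine's back face, on the underside of its neck, 28 mm above the heel; axes as the hanger's. The upper tab is the same, 55 mm higher. A tab is 6 mm wide (y) and sticks out 11 mm in +x: a neck 8 mm high, and from 5.5 mm behind the spine a hook that reaches 10 mm below the neck's underside.
- stand: Fixed dark steel stand, 210 mm high, holding an upright bright steel slotted strip 50 mm wide, 4 mm thick, between guide rails that stand 4 mm proud of it. Origin: on the worktop, mid width, in the plane of the strip's front face; z up, +x into the strip, away from the side the arm is fitted from. Three slots, 7.5 mm wide, 24 high, lower edges at z = 40, 95, 150 mm; hollow behind.
- seat (a point): Point on the stand's middle line, in the strip's front plane, 67 mm above the worktop; axes as the stand's. Fully home, the heel lies here at x = 0, z = 0, y = the strip's shift: the strip sits up to 10 mm to either side of the middle, differs each time, is not reported, and stays put under load. The tabs go straight in with the heel about 13 mm (10 to 16) above this.
- catch (a joint): Stiff friction catch hidden behind the middle slot, in m: 0 = up, about 0.010 when the arm is fully home. The lower hook drives it down; it resists with about 8 N and stays where pushed; the arm's weight alone does not move it. Fully home, the necks meet the slots' lower edges and the resistance rises steeply.
- salt: Glass salt shaker, 44 x 44 x 90 mm, bystander; origin at the centre of its underside.
- garlic: Garlic bulb, about 55 mm, bystander; origin at the centre of its underside.
- mug: Plain cream mug, 84 x 123 x 91 mm, just behind the work, bystander; origin at its underside.

How it is judged:
On the way:
1. the tabs are in the upper two slots with the spine flush with the strip, the arm still raised (at least 7 mm above home) (x of heel in the frame of seat between -0.003 and 0.003 m and y of heel in the frame of seat between -0.013 and 0.013 m and angle between hanger's own z axis and vertical below 0.06 rad and angle between the x axis of hanger and the x axis of stand, either way round below 0.12 rad and z of heel in the frame of seat between 0.007 and 0.018 m and value of joint catch below 0.005 m), for 0.1 s.
At the end, for the whole second after the job is handed in: The arm hangs released and at rest in the upper two slots: heel within 3 mm of the strip face, at most 1.5 mm above home height, within 13 mm of the stand's middle, upright within 0.06 rad, square within 0.12 rad, catch down at least 7.5 mm (x of heel in the frame of seat between -0.003 and 0.003 m and y of heel in the frame of seat between -0.013 and 0.013 m and angle between hanger's own z axis and vertical below 0.06 rad and angle between the x axis of hanger and the x axis of stand, either way round below 0.12 rad and z of heel in the frame of seat between -0.003 and 0.0015 m and value of joint catch above 0.0075 m and linear speed of hanger below 0.02 m/s and contact force between hanger and the fingers below 0.1 N); the robot touches nothing.
It fails at once if the tabs, not yet in the slots, are pressed on the stand with more than 45 N (x of heel in the frame of seat below -0.004 m and contact force between hanger and stand above 45 N).
It fails at once if the arm in the slots is overloaded: its contact forces on tabs, spine and catch add up to over 80 N (a push of 20 N down on the lug makes about 50) (contact force between hanger and stand above 80 N).
It fails at once if the salt shaker, garlic or mug is moved more than 20 mm (distance of any of salt, garlic, mug from where it was at the start of the episode above 0.02 m).
It also fails if it takes over 72 s, if anything falls off the work surface, if the arm or the gripper's body presses on something with over 40 N, if the wrist force passes 120 N, or if a joint passes its speed limit or range.

## Working session

There is one attempt and no reset: what is moved stays moved. The work goes in short steps, Python scripts to look and compute and a tool call to move; the robot and the scene stay as the last step left them, time stands still between calls to the robot, and variables do not carry over. Pictures are saved under pics/ and viewed, at most 10 in all, crops included, and the job is handed in when it is done.

Besides the shell and the picture viewer there is one more tool, called after "Request:" as a command line: name --pt "numbers of a row" for each row, then --argument value for the rest. apply_moves: Moves the arm, as the interface text tells. Its arguments: {"type":"object","properties":{"plan":{"type":"array"},"force":{"type":"number"}},"required":["plan"]}

```bash
mkdir -p pics; python3 - <<'E'
from bench import robot
import cv2,numpy as np
for n in("side","top"):
    cv2.imwrite(f"pics/{n}0.png",robot.snapshot(n)[:,:,::-1])
    c=robot.camera_info(n);print(n,np.round(c["mtx"],1).tolist(),(-c["R"].T@c["t"]).round(3),c["R"].round(3).tolist())
s=robot.get_state();print(s)
E
```

```text
side [[474.8, 0.0, 277.6], [0.0, 474.8, 206.9], [0.0, 0.0, 1.0]] [0.564 0.453 0.697] [[-0.997, 0.074, -0.008], [0.055, 0.649, -0.759], [-0.051, -0.757, -0.652]]
top [[385.2, 0.0, 280.2], [0.0, 385.2, 214.1], [0.0, 0.0, 1.0]] [ 0.34  -0.255  0.903] [[-0.177, -0.984, 0.0], [-0.963, 0.173, -0.207], [0.203, -0.037, -0.978]]
{'clock': 0.1, 'q': array([-1.31262801e+00,  3.51223984e-01,  1.65234312e+00,  1.16935848e-05,
        1.13913442e+00, -8.45943200e-02]), 'joint_velocities': array([-0.00051337, -0.0009534 , -0.00194248, -0.00153484,  0.00119149,
       -0.0022846 ]), 'joint_efforts': array([ 1.84472745e-03, -4.98028815e+01, -2.85703307e+01,  7.00674020e-02,
        2.39323714e-02, -4.07788423e-05]), 'ee_pos': array([ 0.18479881, -0.51769018,  0.21733893]), 'tool_rot': array([ 9.85350399e-01,  1.70541152e-01, -4.27680597e-05, -5.52806538e-04]), 'ft_force': array([-0.55828745, -0.24327582, -0.47951487]), 'moment': array([-0.0240365 ,  0.01624211,  0.01891916]), 'finger_force': 0.0, 'opening': 0.9989864180897063}
```

View pics/side0.png

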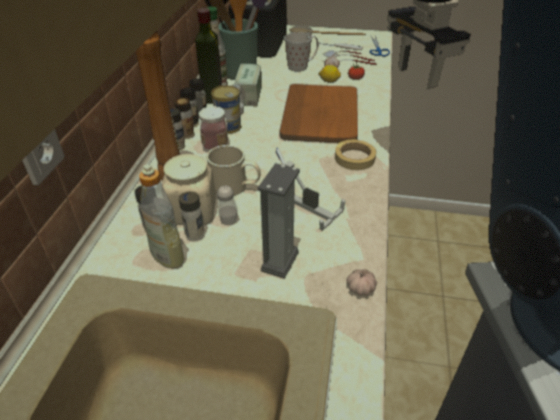

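View pics/top0.png

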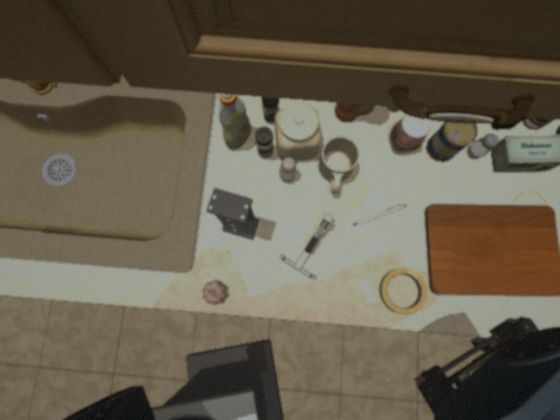

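The side view shows the stand at about (280,220), with the hanger to its right: lug (312,198), crossbar (335,215). In the top view the stand top is at (230,207), the hanger runs from its crossbar (298,266) to its spine (328,222), the salt is at (288,170), the mug at (340,160) and the garlic at (215,292). I'll zoom in next.

```bash
python3 - <<'E'
import cv2
a=cv2.imread("pics/top0.png")[170:300,195:355];b=cv2.imread("pics/side0.png")[135:285,230:390]
cv2.imwrite("pics/topz.png",cv2.convertScaleAbs(cv2.resize(a,(720,585),interpolation=cv2.INTER_CUBIC),alpha=1.4))
cv2.imwrite("pics/sidez.png",cv2.convertScaleAbs(cv2.resize(b,(640,600),interpolation=cv2.INTER_CUBIC),alpha=1.4))
E
```

```text
(no output)
```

View pics/topz.png

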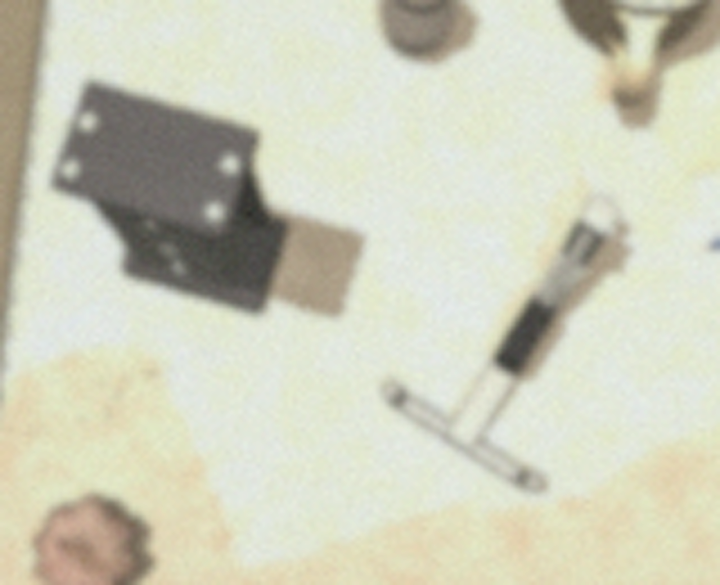

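View pics/sidez.png

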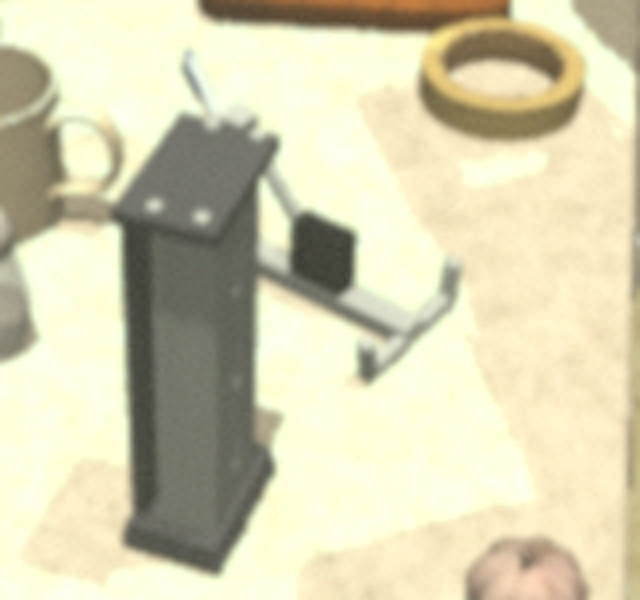

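```bash
cat > h.py <<'E'
from bench import robot
import numpy as np, cv2
def ray(n,uv,z):
    c=robot.camera_info(n);R,t,K=map(np.array,(c["R"],c["t"],c["mtx"]))
    o=-R.T@t;d=R.T@np.linalg.inv(K)@[*uv,1.];return (o+d*(z-o[2])/d[2])[:2]
def tz(p,z): return ray("top",(195+p[0]/4.5-.4,170+p[1]/4.5-.4),z)
def sz(p,z): return ray("side",(230+p[0]/4-.4,135+p[1]/4-.4),z)
def proj(n,X):
    c=robot.camera_info(n);p=c["mtx"]@(c["R"]@np.array(X)+c["t"]);return p[:2]/p[2]
E
python3 - <<'E'
from h import *
np.set_printoptions(precision=4,suppress=True)
print("plate top")
P=np.array([tz(p,.21) for p in((90,80),(258,130),(220,235),(52,185))]);print(P)
S=np.array([sz(p,.21) for p in((187,115),(278,143),(215,238),(115,212))]);print("side",S)
for n,Q in(("t",P),("s",S)):
    print(n,Q.mean(0),np.linalg.norm(np.diff(Q,axis=0),axis=1))
jn=tz((462,438),.014);sp=tz((600,213),.1)
d=sp-jn;print("hanger",jn,sp,np.linalg.norm(d),np.degrees(np.arctan2(d[1],d[0])))
print("ends",tz((395,393),.02),tz((533,480),.02))
print("lug low corner far/near at z14",tz((507,372),.033),tz((543,300),.052))
print("side ends low", sz((365,378),0),sz((455,290),.01),"lug bottom edge",sz((322,290),.014))
print("salt",ray("top",(288,175),.05),"mug",ray("top",(340,160),.08),"garlic",ray("top",(215,292),.025))
E
```

```text
plate top
[[ 0.556  -0.1699]
 [ 0.5226 -0.235 ]
 [ 0.4818 -0.2127]
 [ 0.5146 -0.1483]]
side [[ 0.5193 -0.2307]
 [ 0.4816 -0.2066]
 [ 0.5142 -0.1441]
 [ 0.5539 -0.1646]]
t [ 0.5187 -0.1915] [0.0732 0.0465 0.0723]
s [ 0.5173 -0.1865] [0.0447 0.0705 0.0447]
hanger [ 0.3962 -0.3054] [ 0.4831 -0.3844] 0.1174357566718694 -42.27462145849688
ends [ 0.4242 -0.2757] [ 0.3688 -0.3364]
lug low corner far/near at z14 [ 0.4234 -0.3327] [ 0.4535 -0.3554]
side ends low [ 0.4228 -0.2767] [ 0.3651 -0.3324] lug bottom edge [ 0.4391 -0.334 ]
salt [ 0.6053 -0.3215] mug [ 0.61   -0.4407] garlic [ 0.3733 -0.1135]
```

The plate is 72 x 46 mm, so the 50 mm strip has to be on a long side. Three evenly spaced marks are visible on the face towards the robot, so I'll rectify that face.

```bash
python3 - <<'E'
from h import *
A=np.array([.4817,-.2096]);B=np.array([.5144,-.1462])  # edge, A right / B left seen from the front? 
out=[]
for n in("top","side"):
    im=cv2.imread(f"pics/{n}0.png")
    q=np.float32([proj(n,[*B,.21]),proj(n,[*A,.21]),proj(n,[*A,0]),proj(n,[*B,0])])
    H=cv2.getPerspectiveTransform(q,np.float32([[60,0],[204+60,0],[264,588],[60,588]]))
    out.append(cv2.warpPerspective(im,H,(330,598),flags=cv2.INTER_CUBIC));print(q.round(1).tolist())
cv2.imwrite("pics/face.png",cv2.convertScaleAbs(np.hstack(out),alpha=2.2))
E
```

```text
[[205.10000610351562, 211.0], [241.8000030517578, 222.1999969482422], [250.5, 238.6999969482422], [221.89999389648438, 230.0]]
[[283.1000061035156, 193.3000030517578], [298.8999938964844, 169.3000030517578], [296.70001220703125, 253.5], [283.20001220703125, 278.3999938964844]]
```

View pics/face.png

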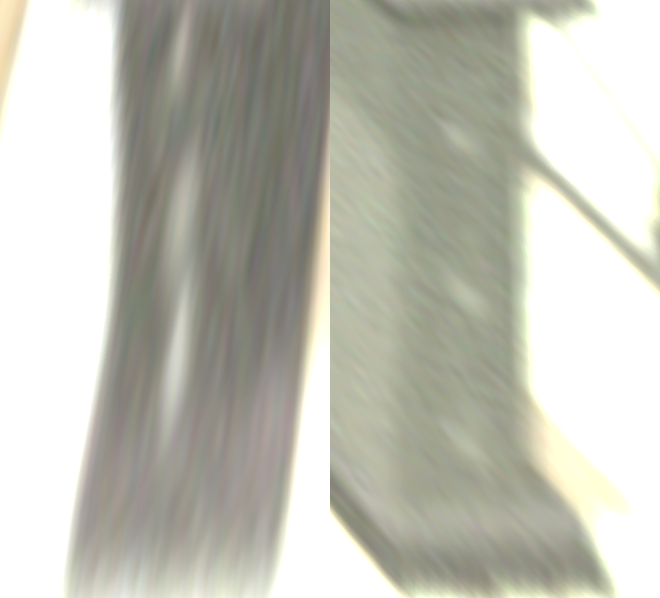

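The rectified face has three bright spots at heights of about 162, 103 and 53 mm in the side view. The two views don't agree, so the face lies off the assumed plane. I'll triangulate the spots.

```bash
python3 - <<'E'
from h import *
np.set_printoptions(precision=4,suppress=True)
roi={"top":(218,246,208,240),"side":(283,298,190,265)}
pk={}
for n,(x0,x1,y0,y1) in roi.items():
    g=cv2.imread(f"pics/{n}0.png").astype(np.float32).mean(2)
    g=cv2.GaussianBlur(g,(0,0),.8)-cv2.GaussianBlur(g,(0,0),3)
    m=(g==cv2.dilate(g,np.ones((5,5))))&(g>3);ys,xs=np.where(m[y0:y1,x0:x1])
    pk[n]=[(x+x0,y+y0) for x,y in zip(xs,ys)]
    print(n,[(int(x),int(y),round(float(g[y,x]),1)) for x,y in pk[n]])
def P(n):
    c=robot.camera_info(n);return c["mtx"]@np.c_[c["R"],c["t"]]
for a in pk["top"]:
    for b in pk["side"]:
        X=cv2.triangulatePoints(P("top"),P("side"),np.float64(a),np.float64(b)).ravel();X=X[:3]/X[3]
        e=np.linalg.norm(proj("top",X)-a)+np.linalg.norm(proj("side",X)-b)
        if e<4: print(a,b,X,round(e,1))
im=cv2.imread("pics/side0.png");print(im.mean(2)[198:262,278:302:1][::3].astype(int))
E
```

```text
top [(226, 214, 4.9), (233, 217, 5.3), (242, 217, 43.6), (228, 219, 5.4), (220, 224, 25.5), (232, 225, 11.4), (234, 229, 13.0), (230, 235, 20.2), (233, 236, 19.7), (240, 238, 20.2)]
side [(296, 198, 26.5), (296, 208, 32.5), (295, 223, 25.9), (295, 234, 29.5), (289, 250, 3.9), (294, 264, 24.9)]
(np.int64(220), np.int64(224)) (np.int64(296), np.int64(198)) [ 0.491  -0.1662  0.182 ] 0.3
(np.int64(220), np.int64(224)) (np.int64(296), np.int64(208)) [ 0.4925 -0.1633  0.1627] 2.5
(np.int64(232), np.int64(225)) (np.int64(296), np.int64(198)) [ 0.4885 -0.1868  0.1648] 0.3
(np.int64(232), np.int64(225)) (np.int64(296), np.int64(208)) [ 0.4901 -0.1843  0.1444] 2.5
(np.int64(234), np.int64(229)) (np.int64(296), np.int64(198)) [ 0.4852 -0.1901  0.161 ] 3.7
(np.int64(234), np.int64(229)) (np.int64(296), np.int64(208)) [ 0.4867 -0.1877  0.1403] 1.5
(np.int64(234), np.int64(229)) (np.int64(295), np.int64(223)) [ 0.4901 -0.1842  0.1078] 0.9
(np.int64(234), np.int64(229)) (np.int64(295), np.int64(234)) [ 0.4919 -0.1813  0.0835] 3.2
(np.int64(234), np.int64(229)) (np.int64(289), np.int64(250)) [ 0.501
[... 1913 characters left out ...]
82  82  81  79  80  74  72  70  70  72  69  71  70  74  88 104 111
  113 122 141 162 174 173]
 [ 82  83  80  81  78  81  74  72  70  69  73  75  72  71  71  67  77  86
  101 125 158 174 176 177]
 [ 80  82  83  80  81  79  75  68  69  71  75  77  73  70  72  71  77  78
   75  94 137 168 178 177]
 [ 81  80  81  82  81  78  72  72  72  71  76  74  75  70  73  78  74  68
   64  72 109 155 172 178]
 [ 82  81  80  80  83  77  75  73  70  71  69  71  72  76  77  72  63  68
   93 134 160 175 175 178]
 [ 82  81  82  80  82  81  72  72  71  70  72  75  78  72  65  64  71 105
  147 167 172 173 174 172]
 [ 81  81  81  82  79  78  73  72  71  76  78  74  70  64  73  97 138 163
  172 170 170 172 173 175]]
```

```bash
python3 - <<'E'
from h import *
np.set_printoptions(precision=4,suppress=True)
print("base side z0",[sz(p,0) for p in((125,543),(218,572),(273,465))])
print("base top z~.0",[tz(p,0.0) for p in((125,272),(264,313),(287,222))])
c=np.array([.518,-.189])
for r in (207.5,229.5,250.5):
    # height where ray hits back plane at offset
    for off in (.0225,.015):
        n=np.array([-.88,.47]);p0=c+n*off
        f=lambda z:(ray("side",(288.5,r),z)-p0)@n
        from scipy.optimize import brentq
        z=brentq(f,-.1,.4);q=ray("side",(288.5,r),z);print(r,off,round(z,4),q,"lat",(q-c)@[.47,.88])
b=cv2.imread("pics/side0.png")[160:282,252:306]
a=cv2.imread("pics/top0.png")[182:245,202:262]
cv2.imwrite("pics/stz.png",np.hstack([cv2.convertScaleAbs(cv2.resize(x,None,fx=590/x.shape[0]*k,fy=590/x.shape[0]*k,interpolation=cv2.INTER_CUBIC)[:440],alpha=2.4) if 0 else cv2.convertScaleAbs(cv2.resize(x,(w,590),interpolation=cv2.INTER_CUBIC),alpha=2.4) for x,w,k in((b,261,1),(a,530,1))]))
E
```

```text
base side z0 [array([ 0.5561, -0.1703]), array([ 0.5125, -0.1482]), array([ 0.4786, -0.2168])]
base top z~.0 [array([ 0.514 , -0.1472]), array([ 0.4795, -0.2159]), array([ 0.5254, -0.2359])]
207.5 0.0225 0.1589 [ 0.5031 -0.1692] lat 0.010435586271620419
207.5 0.015 0.1421 [ 0.5012 -0.1887] lat -0.007579891580570042
229.5 0.0225 0.1056 [ 0.5027 -0.17  ] lat 0.009518095532830655
229.5 0.015 0.0871 [ 0.5008 -0.1895] lat -0.008526083745308237
250.5 0.0225 0.0503 [ 0.5022 -0.1709] lat 0.008565733707361349
250.5 0.015 0.03 [ 0.5003 -0.1904] lat -0.009508237852327874
```

View pics/stz.png

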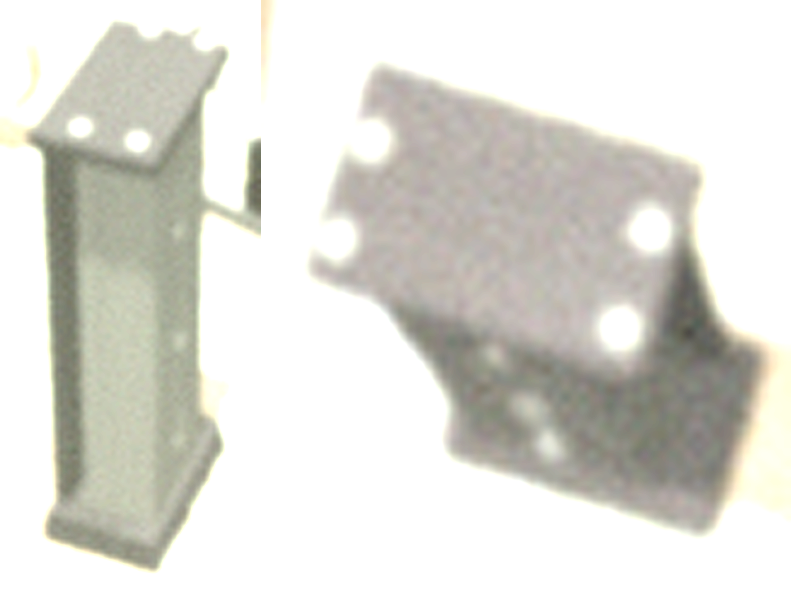

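The pictures settle it. The visible long face is the bolted back, with bolts at (178,230), (179,342) and (179,440) in the crop. The wider front flange is on the far side, so the arm goes in from the +x side with its own x at about 153°. Next I'll check obstacle clearances there.

```bash
python3 - <<'E'
from h import *
np.set_printoptions(precision=3,suppress=True)
P=lambda n:(lambda c:c["mtx"]@np.c_[c["R"],c["t"]])(robot.camera_info(n))
def tri(a,b):
    X=cv2.triangulatePoints(P("top"),P("side"),np.float64(a),np.float64(b)).ravel();return X[:3]/X[3]
c=np.array([.5182,-.191]);n=np.array([.890,-.456]);s=np.array([-.456,-.890])
loc=lambda q:np.round([(q[:2]-c)@n-.0225,(q[:2]-c)@s],3)
for a,b in(((228.1,219.3),(288.5,207.1)),((231.5,224.8),(288.7,230.3)),((234.1,229.1),(288.7,250.6))):
    X=tri(a,b);print("bolt",X,loc(X))
for nm,uv,z in(("salt base",(228,220),0),("salt top",(226,190),.09),("pepper base",(194,236),0),("bottle base",(168,263),.0),("jar base",(190,220),0),("mug base",(227,192),0)):
    q=ray("side",uv,z);print(nm,q,loc(q))
for nm,uv,z in(("salt cap",(288,165),.08),("bottle top",(229,99),.2),("pepper top",(264,133),.09),("jar top",(299,120),.12),("mug rim",(340,158),.091),("mug handle tip",(335,192),.045)):
    q=ray("top",uv,z);print(nm,q,loc(q))
print("bottle tri",tri((229,99),(150,170)),"jar",tri((299,120),(187,163)),"salt cap",tri((288,162),(225,190)))
E
```

```text
bolt [ 0.503 -0.179  0.151] [-0.041 -0.003]
bolt [ 0.502 -0.179  0.095] [-0.042 -0.003]
bolt [ 0.502 -0.178  0.042] [-0.043 -0.004]
salt base [ 0.621 -0.322] [0.129 0.07 ]
salt top [ 0.618 -0.314] [0.122 0.064]
pepper base [ 0.692 -0.278] [ 0.172 -0.002]
bottle base [ 0.739 -0.205] [ 0.18  -0.088]
jar base [ 0.704 -0.329] [0.206 0.038]
mug base [ 0.623 -0.42 ] [0.176 0.156]
salt cap [ 0.619 -0.323] [0.128 0.072]
bottle top [ 0.735 -0.223] [ 0.185 -0.07 ]
pepper top [ 0.7   -0.283] [ 0.181 -0.001]
jar top [ 0.703 -0.363] [0.22  0.068]
mug rim [ 0.611 -0.439] [0.173 0.179]
mug handle tip [ 0.547 -0.421] [0.108 0.191]
bottle tri [ 0.735 -0.224  0.212] jar [ 0.696 -0.361  0.13 ] salt cap [ 0.622 -0.324  0.083]
```

The far side is cluttered: there's a pepper mill on the stand's axis about 18 cm from it. The spots also triangulate to z = 42, 95 and 151, which match the slots' lower edges (40, 95, 150). I need to be sure which side is the front, so I'll average frames and stretch the contrast.

```bash
python3 - <<'E'
from h import *
av={}
for n in("top","side"):
    av[n]=np.mean([robot.snapshot(n)[:,:,::-1].astype(np.float32) for _ in range(14)],0);np.save(f"av_{n}.npy",av[n])
c=np.array([.5182,-.191]);n_=np.array([.890,-.456]);s=np.array([-.456,-.890])
p0=c+n_*(-.0195)
out=[]
for n in("top","side"):
    A=p0-s*.04;B=p0+s*.04
    q=np.float32([proj(n,[*A,.22]),proj(n,[*B,.22]),proj(n,[*B,0]),proj(n,[*A,0])])
    H=cv2.getPerspectiveTransform(q,np.float32([[0,0],[208,0],[208,572],[0,572]]))
    w=cv2.warpPerspective(av[n],H,(208,572),flags=cv2.INTER_CUBIC)
    out.append(np.clip((w-50)*(255/45.),0,255))
x=av["side"][160:282,265:306];out.append(np.clip((cv2.resize(x,(192,572),interpolation=cv2.INTER_CUBIC)-50)*(255/45.),0,255))
x=av["top"][205:245,215:258];out.append(np.clip((cv2.resize(x,(190,572*1),interpolation=cv2.INTER_CUBIC)-40)*(255/60.),0,255))
cv2.imwrite("pics/face2.png",np.hstack(out).astype(np.uint8))
E
```

```text
(no output)
```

View pics/face2.png

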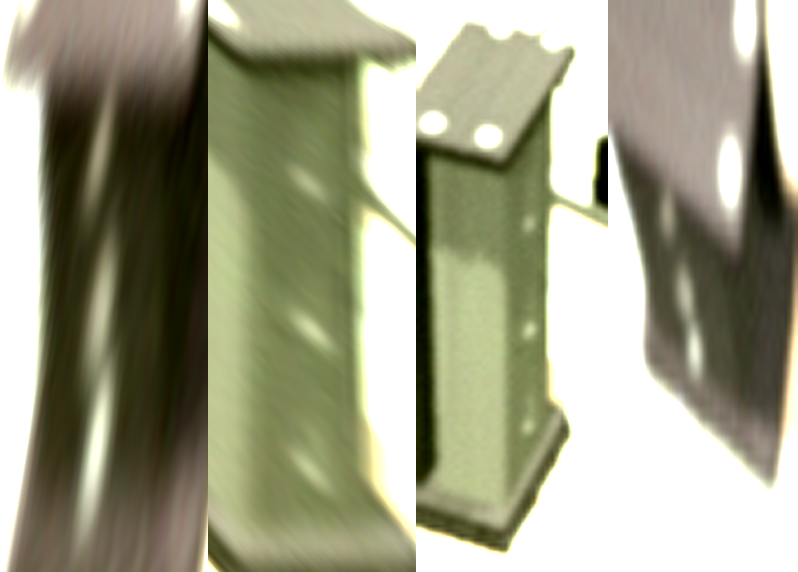

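The averaged view shows a plain face with three bolt heads at about (530,225), (530,330) and (530,425), and no slots or rails. It is the back, so the front is the +x side. Before reaching there I'll check how low the overhead cabinet hangs.

```bash
python3 - <<'E'
from h import *
# cabinet edge: parallel to y. top-view edge points and side-view edge
for Z in (.4,.45,.5,.55,.6,.65,.7,.75,.8):
    X1=ray("top",(120,85),Z);X2=ray("top",(300,98),Z)
    try: print(Z,X1.round(3),X2.round(3),[proj("side",[X1[0]*0+ (X1[0]+X2[0])/2,y,Z]).round(0).tolist() for y in(-.6,-.3,-.1,.05)])
    except Exception as e: print(e)
g=np.load("av_top.npy").mean(2);print("top col200,300,450 rows60-125",[g[60:125:4,c].astype(int).tolist() for c in(120,220,380,500)])
E
```

```text
0.4 [ 0.672 -0.081] [ 0.606 -0.332] [[205.0, -12.0], [197.0, 45.0], [189.0, 106.0], [179.0, 176.0]]
0.45 [ 0.639 -0.099] [ 0.58  -0.324] [[217.0, -38.0], [213.0, 12.0], [208.0, 68.0], [203.0, 134.0]]
0.5 [ 0.606 -0.116] [ 0.553 -0.317] [[230.0, -67.0], [230.0, -24.0], [230.0, 26.0], [229.0, 85.0]]
0.55 [ 0.573 -0.133] [ 0.527 -0.309] [[244.0, -98.0], [249.0, -62.0], [254.0, -22.0], [260.0, 29.0]]
0.6 [ 0.54  -0.151] [ 0.5   -0.302] [[259.0, -130.0], [269.0, -105.0], [281.0, -75.0], [296.0, -37.0]]
0.65 [ 0.507 -0.168] [ 0.474 -0.294] [[275.0, -166.0], [292.0, -152.0], [312.0, -136.0], [339.0, -115.0]]
0.7 [ 0.474 -0.185] [ 0.448 -0.286] [[292.0, -203.0], [316.0, -205.0], [347.0, -206.0], [390.0, -208.0]]
0.75 [ 0.441 -0.202] [ 0.421 -0.279] [[311.0, -244.0], [344.0, -263.0], [388.0, -287.0], [453.0, -322.0]]
0.8 [ 0.408 -0.22 ] [ 0.395 -0.271] [[331.0, -289.0], [376.0, -328.0], [436.0, -382.0], [531.0, -466.0]]
top col200,300,450 rows60-125 [[40, 40, 41, 39, 57, 76, 96, 99, 98, 67, 49, 50, 51, 50, 50, 50, 68], [51, 48, 48, 49, 48, 48, 48, 48, 63, 116, 105, 129, 122, 105, 93, 100, 140], [85, 58, 67, 50, 47, 48, 48, 47, 48, 47, 49, 55, 101, 100, 102, 100, 121], [83, 94, 90, 67, 50, 60, 46, 45, 47, 45, 45, 43, 40, 37, 32, 38, 26]]
```

Request:
apply_moves --pt "0.093 0.035 0.024 0 -6.2" --pt "0.093 0.035 0.024 0 -6.2" --pt "0.093 0.035 0.024 0 -6.2" --pt "0.093 0.035 0.024 0 -6.2" --pt "0.093 0.035 0.024 0 -6.2" --pt "0.093 0.035 0.024 0 -6.2" --pt "0.093 0.035 0.024 0 -6.2" --pt "0.093 0.0095 0.005 0 -6.2" --pt "0.093 0 0 0 -6.2" --pt "0.093 0 0 0 -6.2" --pt "0.093 0 0 0 0" --pt "0.093 0 0 0 0"

```text
clock: 2.5
ee_pos: [0.4327, -0.3497, 0.2178]
tool_rot: [0.934, -0.356, -0.0, -0.0]
ft_force: [-0.2, 0.4, -0.4]
opening: 1.005
finger_force: 0.0
```

```bash
python3 - <<'E'
from h import *
from scipy.optimize import brentq
g=cv2.GaussianBlur(np.load("av_side.npy"),(0,0),1.5).mean(2)
for c in(20,60,100,140,180): print(c,[int(v) for v in g[0:240:8,c]])
m=np.polyfit([120,220,380],[79,92,107],1)
for uv in((20,190),(60,150),(100,107),(140,64),(180,21)):
    def f(z): p=proj("top",[*ray("side",uv,z),z]);return p[1]-np.polyval(m,p[0])
    zs=np.arange(.0,.69,.03);v=[f(z) for z in zs]
    for a,b,va,vb in zip(zs,zs[1:],v,v[1:]):
        if va*vb<0:
            z=brentq(f,a,b);q=ray("side",uv,z);print(uv,round(z,3),q.round(3),proj("top",[*q,z]).round(0))
E
```

```text
20 [47, 47, 47, 47, 48, 48, 48, 48, 47, 48, 48, 49, 49, 49, 49, 50, 50, 50, 50, 49, 50, 39, 41, 66, 49, 46, 38, 38, 38, 37]
60 [47, 48, 48, 48, 48, 48, 48, 49, 49, 49, 50, 49, 49, 49, 50, 50, 38, 42, 60, 63, 58, 42, 46, 42, 40, 40, 66, 58, 57, 53]
100 [48, 48, 48, 48, 49, 49, 49, 50, 50, 49, 48, 44, 41, 56, 50, 50, 49, 44, 43, 44, 62, 56, 55, 55, 51, 48, 65, 115, 116, 143]
140 [47, 48, 49, 49, 49, 50, 51, 46, 49, 47, 45, 44, 43, 44, 59, 54, 56, 54, 51, 61, 110, 120, 125, 113, 52, 58, 90, 120, 154, 154]
180 [48, 43, 46, 53, 50, 48, 45, 47, 59, 53, 49, 43, 39, 58, 54, 57, 61, 50, 72, 97, 172, 172, 174, 110, 126, 69, 72, 86, 105, 151]
(20, 190) 0.522 [0.702 0.221] [-199.   46.]
(60, 150) 0.523 [0.689 0.181] [-163.   50.]
(100, 107) 0.527 [0.672 0.132] [-122.   54.]
(140, 64) 0.532 [0.651 0.072] [-71.  60.]
(180, 21) 0.539 [ 0.623 -0.006] [-1. 67.]
```

Request:
apply_moves --pt "0.093 0.006 0.005 -0.035 0" --pt "0.093 0 0 -0.035 0" --pt "0.093 0 0 -0.035 0" --pt "0.093 0 0 -0.035 0" --pt "0.093 0 0 0 0" --pt "0.093 0 0 0 0"

```text
clock: 3.0
ee_pos: [0.4381, -0.3445, 0.0774]
tool_rot: [0.934, -0.357, -0.001, -0.001]
ft_force: [0.0, -0.3, 0.7]
opening: 1.001
finger_force: 0.0
```

Request:
apply_moves --pt "0.093 0.001 0 -0.02 0" --pt "0.093 0 0 -0.0155 0" --pt "0.05 0 0 0 0" --pt "0.03 0 0 0 0" --pt "0.02 0 0 0 0" --pt "0.01 0 0 0 0" --pt "0.01 0 0 0 0" --pt "0.01 0 0 0 0" --pt "0.01 0 0 0 0" --pt "0.01 0 0 0 0" --force 50

```text
clock: 3.83
ee_pos: [0.4397, -0.3447, 0.0425]
tool_rot: [0.934, -0.358, 0.0, 0.0]
ft_force: [-0.6, 0.4, 0.3]
opening: 0.476
finger_force: 0.0
```

Request:
apply_moves --pt "0.01 0 0 0 0" --pt "0.01 0 0 0 0" --pt "0.01 0 0 0 0" --pt "0.01 0 0 0 0" --pt "0.01 0 0 0 0" --pt "0.01 0 0 0 0" --pt "0.01 0 0 0 0" --pt "0.01 0 0 0 0"

```text
clock: 4.5
ee_pos: [0.4397, -0.3447, 0.0423]
tool_rot: [0.934, -0.358, -0.0, 0.0]
ft_force: [0.4, -0.6, -0.2]
opening: 0.163
finger_force: 50.0
```

Request:
apply_moves --pt "0.01 0 0 0.025 0" --pt "0.01 0 0 0.035 0" --pt "0.01 0 0 0.04 0" --pt "0.01 0 0 0.04 0" --pt "0.01 0 0 0 7" --pt "0.01 0 0 0 7" --pt "0.01 0 0 0 7" --pt "0.01 0 0 0 7" --pt "0.01 0 0 0 7" --pt "0.01 0 0 0 7" --pt "0.01 0 0 0 7" --pt "0.01 0 0 0 7" --pt "0.01 0 0 0 7" --pt "0.01 0 0 0 7" --pt "0.01 0 0 0 7" --pt "0.01 0 0 0 7" --pt "0.01 0 0 0 7" --pt "0.01 0 0 0 7"

```text
clock: 6.0
ee_pos: [0.4394, -0.3444, 0.1819]
tool_rot: [0.881, 0.473, -0.0, -0.0]
ft_force: [-0.1, -0.1, -3.7]
opening: 0.166
finger_force: 50.0
```

Request:
apply_moves --pt "0.01 0 0 0 7" --pt "0.01 0 0 0 7" --pt "0.01 0 0 0 7" --pt "0.01 0 0 0 7" --pt "0.01 0 0 0 7" --pt "0.01 0 0 0 7" --pt "0.01 0 0 0 7" --pt "0.01 0 0 0 7" --pt "0.01 0 0 0 7" --pt "0.01 0 0 0 7" --pt "0.01 0 0 0 7" --pt "0.01 0 0 0 7" --pt "0.01 0 0 0 7" --pt "0.01 0 0 0 5.8" --pt "0.01 0 0 0 0" --pt "0.01 0 0 0 0"

```text
clock: 7.33
ee_pos: [0.4395, -0.3445, 0.1821]
tool_rot: [0.236, 0.972, 0.0, -0.0]
ft_force: [-1.0, 0.3, -2.4]
opening: 0.165
finger_force: 50.0
```

Request:
apply_moves --pt "0.01 0.02 -0.01 0 0" --pt "0.01 0.032 -0.0165 0 0" --pt "0.01 0.032 -0.0165 0 0" --pt "0.01 0.028 -0.014 0 0" --pt "0.01 0.009 0.018 0 0" --pt "0.01 0.016 0.032 0 0" --pt "0.01 0.017 0.034 0 0" --pt "0.01 0.017 0.034 0 0" --pt "0.01 0.0125 0.025 0 0" --pt "0.01 0.006 0.0107 0 0" --pt "0.01 0 0 0 0" --pt "0.01 0 0 0 0"

```text
clock: 8.33
ee_pos: [0.629, -0.2482, 0.1821]
tool_rot: [0.235, 0.972, -0.0, -0.0]
ft_force: [-1.5, -0.6, -3.0]
opening: 0.166
finger_force: 50.0
```

```bash
python3 - <<'E'
from h import *
a=robot.snapshot("top")[110:290,180:400,::-1];b=robot.snapshot("side")[100:290,150:360,::-1]
cv2.imwrite("pics/app.png",cv2.convertScaleAbs(np.hstack([cv2.resize(a,(400,327),interpolation=cv2.INTER_CUBIC),cv2.resize(b,(361,327),interpolation=cv2.INTER_CUBIC)]),alpha=1.6))
E
```

```text
(no output)
```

View pics/app.png

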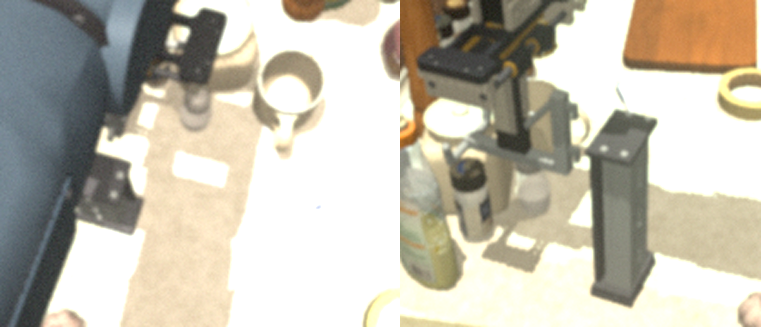

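The side view shows the hanger in the gripper, level, with its tabs facing the strip and clear of the salt and pepper. I'll move in a little, then descend to the slot height.

Request:
apply_moves --pt "0.01 -0.009 0.0045 0 0" --pt "0.01 -0.008 0.004 0 0" --pt "0.01 0 0 -0.02 0" --pt "0.01 0 0 -0.02 0" --pt "0.01 0 0 -0.0125 0" --pt "0.01 0 0 -0.0065 0" --pt "0.01 0 0 0 0" --pt "0.01 0 0 0 0"

```text
clock: 9.1
ee_pos: [0.6123, -0.2401, 0.1238]
tool_rot: [0.235, 0.972, -0.0, 0.0]
ft_force: [-0.6, -0.1, -2.4]
opening: 0.167
finger_force: 50.0
```

```bash
python3 - <<'E'
from h import *
n=np.array([.89,-.456]);s=np.array([-.456,-.89])
fs=[]
for i in range(6):
    st=robot.get_state();fs.append(st["ft_force"]); robot.snapshot("side")
print(np.mean(fs,0),np.std(fs,0),st["ee_pos"],st["clock"],st["moment"])
E
```

```text
[-0.28244878 -0.45863859 -3.10171111] [0.56239406 0.21741148 0.35779238] [ 0.61253855 -0.23967839  0.12413835] 9.35 [-0.00919657 -0.15605146 -0.00910105]
```

Request:
apply_moves --pt "0.01 -0.0018 0.0009 -0.0015 0" --pt "0.01 -0.0018 0.0009 0 0" --pt "0.01 -0.0018 0.0009 0 0" --pt "0.01 0 0 0 0" --pt "0.01 0 0 0 0"

```text
clock: 9.82
ee_pos: [0.6069, -0.2368, 0.1219]
tool_rot: [0.235, 0.972, -0.0, 0.0]
ft_force: [1.6, -0.9, -3.4]
opening: 0.167
finger_force: 50.0
```

Request:
apply_moves --pt "0.01 -0.0009 0.00045 0 0" --pt "0.01 -0.0009 0.00045 0 0" --pt "0.01 0 0 0 0" --pt "0.01 0 0 0 0"

```text
clock: 10.15
ee_pos: [0.6068, -0.2369, 0.1223]
tool_rot: [0.235, 0.972, -0.001, 0.003]
ft_force: [11.5, -5.5, -8.3]
opening: 0.167
finger_force: 50.0
```

Request:
apply_moves --pt "0.01 -0.0009 0.00045 0 0" --pt "0.01 -0.0009 0.00045 0 0" --pt "0.01 0 0 0 0" --pt "0.01 0 0 0 0"

```text
clock: 10.48
ee_pos: [0.6068, -0.237, 0.1227]
tool_rot: [0.235, 0.972, -0.001, 0.005]
ft_force: [20.3, -11.2, -14.0]
opening: 0.165
finger_force: 50.0
```

Request:
apply_moves --pt "0.01 0.0022 -0.0011 0 0" --pt "0.01 0 0 0 0" --pt "0.01 0.0003 0.00053 0 0" --pt "0.01 0.0003 0.00053 0 0" --pt "0.01 0.0003 0.00053 0 0" --pt "0.01 0.0003 0.00053 0 0" --pt "0.01 0.0003 0.00053 0 0"

```text
clock: 11.07
ee_pos: [0.6078, -0.2346, 0.1223]
tool_rot: [0.234, 0.972, -0.001, 0.001]
ft_force: [4.3, -6.5, -4.8]
opening: 0.16
finger_force: 50.1
```

Request:
apply_moves --pt "0.01 0.0003 0.00053 0 0" --pt "0.01 0.0003 0.00053 0 0" --pt "0.01 0.0003 0.00053 0 0" --pt "0.01 0.0003 0.00053 0 0" --pt "0.01 0.0003 0.00053 0 0"

```text
clock: 11.48
ee_pos: [0.6092, -0.2319, 0.1225]
tool_rot: [0.234, 0.972, -0.001, 0.001]
ft_force: [3.2, -5.7, -2.0]
opening: 0.161
finger_force: 50.1
```

Request:
apply_moves --pt "0.01 0.0003 0.00053 0 0" --pt "0.01 0.0003 0.00053 0 0" --pt "0.01 0.0003 0.00053 0 0" --pt "0.01 0.0003 0.00053 0 0" --pt "0.01 0.0003 0.00053 0 0"

```text
clock: 11.9
ee_pos: [0.6106, -0.2292, 0.1224]
tool_rot: [0.235, 0.972, -0.001, 0.001]
ft_force: [4.1, -4.6, -3.7]
opening: 0.165
finger_force: 50.1
```

Request:
apply_moves --pt "0.01 0.0003 0.00053 0 0" --pt "0.01 0.0003 0.00053 0 0" --pt "0.01 0.0003 0.00053 0 0" --pt "0.01 0.0003 0.00053 0 0" --pt "0.01 0.0003 0.00053 0 0"

```text
clock: 12.32
ee_pos: [0.612, -0.2264, 0.1224]
tool_rot: [0.235, 0.972, -0.001, 0.001]
ft_force: [3.2, -5.1, -3.0]
opening: 0.162
finger_force: 50.1
```

Request:
apply_moves --pt "0.01 0.0003 0.00053 0 0" --pt "0.01 0.0003 0.00053 0 0" --pt "0.01 0.0003 0.00053 0 0" --pt "0.01 0.0003 0.00053 0 0" --pt "0.01 0.0003 0.00053 0 0"

```text
clock: 12.73
ee_pos: [0.6134, -0.2236, 0.1223]
tool_rot: [0.235, 0.972, -0.001, 0.001]
ft_force: [2.3, -4.2, -2.6]
opening: 0.159
finger_force: 50.0
```

Request:
apply_moves --pt "0.01 0.0027 -0.0014 0 0" --pt "0.01 -0.0031 -0.006 0 0" --pt "0.01 -0.0031 -0.006 0 0" --pt "0.01 0 0 0 0" --pt "0.01 -0.0027 0.0014 0 0" --pt "0.01 0 0 0 0" --pt "0.01 -0.0003 -0.00053 0 0" --pt "0.01 -0.0003 -0.00053 0 0" --pt "0.01 -0.0003 -0.00053 0 0" --pt "0.01 -0.0003 -0.00053 0 0" --pt "0.01 -0.0003 -0.00053 0 0"

```text
clock: 13.65
ee_pos: [0.6062, -0.2376, 0.1221]
tool_rot: [0.235, 0.972, 0.0, 0.002]
ft_force: [7.8, 0.1, -4.4]
opening: 0.167
finger_force: 50.0
```

Request:
apply_moves --pt "0.01 -0.0003 -0.00053 0 0" --pt "0.01 -0.0003 -0.00053 0 0" --pt "0.01 -0.0003 -0.00053 0 0" --pt "0.01 -0.0003 -0.00053 0 0" --pt "0.01 -0.0003 -0.00053 0 0"

```text
clock: 14.07
ee_pos: [0.605, -0.2401, 0.1225]
tool_rot: [0.235, 0.972, 0.0, 0.002]
ft_force: [6.8, 1.4, -3.0]
opening: 0.163
finger_force: 50.1
```

Request:
apply_moves --pt "0.01 -0.0003 -0.00053 0 0" --pt "0.01 -0.0003 -0.00053 0 0" --pt "0.01 -0.0003 -0.00053 0 0" --pt "0.01 -0.0003 -0.00053 0 0" --pt "0.01 -0.0003 -0.00053 0 0"

```text
clock: 14.48
ee_pos: [0.6036, -0.2427, 0.1226]
tool_rot: [0.235, 0.972, 0.0, 0.002]
ft_force: [8.5, -0.0, -3.0]
opening: 0.166
finger_force: 50.1
```

Request:
apply_moves --pt "0.01 -0.0003 -0.00053 0 0" --pt "0.01 -0.0003 -0.00053 0 0" --pt "0.01 -0.0003 -0.00053 0 0" --pt "0.01 -0.0003 -0.00053 0 0" --pt "0.01 -0.0003 -0.00053 0 0"

```text
clock: 14.9
ee_pos: [0.6022, -0.2454, 0.1226]
tool_rot: [0.235, 0.972, 0.0, 0.002]
ft_force: [9.1, -0.5, -3.9]
opening: 0.165
finger_force: 50.1
```

Request:
apply_moves --pt "0.01 -0.0003 -0.00053 0 0" --pt "0.01 -0.0003 -0.00053 0 0" --pt "0.01 -0.0003 -0.00053 0 0" --pt "0.01 -0.0003 -0.00053 0 0" --pt "0.01 0 0 0 0"

```text
clock: 15.32
ee_pos: [0.6011, -0.2476, 0.1227]
tool_rot: [0.235, 0.972, 0.0, 0.002]
ft_force: [8.8, -0.9, -3.0]
opening: 0.165
finger_force: 50.2
```

Request:
apply_moves --pt "0.01 -0.0003 -0.00053 0 0" --pt "0.01 -0.0003 -0.00053 0 0" --pt "0.01 -0.0003 -0.00053 0 0" --pt "0.01 -0.0003 -0.00053 0 0" --pt "0.01 0 0 0 0"

```text
clock: 15.73
ee_pos: [0.6, -0.2497, 0.1227]
tool_rot: [0.235, 0.972, 0.0, 0.002]
ft_force: [8.9, 0.1, -3.1]
opening: 0.165
finger_force: 50.1
```

No slot turned up over ±14 mm: the face is smooth and planar. I'll look before going on.

```bash
python3 - <<'E'
from h import *
b=np.mean([robot.snapshot("side").astype(np.float32) for _ in range(5)],0)[150:290,215:310,::-1]
a=np.mean([robot.snapshot("top").astype(np.float32) for _ in range(5)],0)[170:250,195:290,::-1]
b=np.clip((cv2.resize(b,(400,590),interpolation=cv2.INTER_CUBIC)-20)*1.9,0,255)
a=np.clip((cv2.resize(a,(400,337),interpolation=cv2.INTER_CUBIC)-20)*1.9,0,255)
cv2.imwrite("pics/c9.png",np.hstack([b,np.vstack([a,np.zeros((253,400,3))])]).astype(np.uint8))
print(robot.get_state()["clock"])
# expected pixel positions of hanger points now
st=robot.get_state();p=st["ee_pos"];th=np.radians(152.7);ex=np.array([np.cos(th),np.sin(th),0]);ey=np.array([-ex[1],ex[0],0])
o=np.array([p[0],p[1],p[2]-.0423])
for nm,l in(("heel",(.067,0,0)),("spine top back",(.067,0,.1)),("xbar +y end",(-.058,.045,.014)),("xbar -y end",(-.058,-.045,.014)),("tab tip low",(.078,0,.018)),("tab tip up",(.078,0,.073))):
    X=o+l[0]*ex+l[1]*ey+[0,0,l[2]];q=proj("side",X);print(nm,X.round(3),q.round(1),"crop",((q-[215,150])*4.21).round())
E
```

```text
16.2333
heel [ 0.54  -0.219  0.08 ] [266.5 222.7] crop [217. 306.]
spine top back [ 0.54  -0.219  0.18 ] [265.1 181.3] crop [211. 132.]
xbar +y end [ 0.631 -0.316  0.094] [219.5 188. ] crop [ 19. 160.]
xbar -y end [ 0.672 -0.236  0.094] [197.1 215.1] crop [-76. 274.]
tab tip low [ 0.531 -0.214  0.098] [271.6 217.2] crop [238. 283.]
tab tip up [ 0.531 -0.214  0.153] [271.1 194.6] crop [236. 188.]
```

View pics/c9.png

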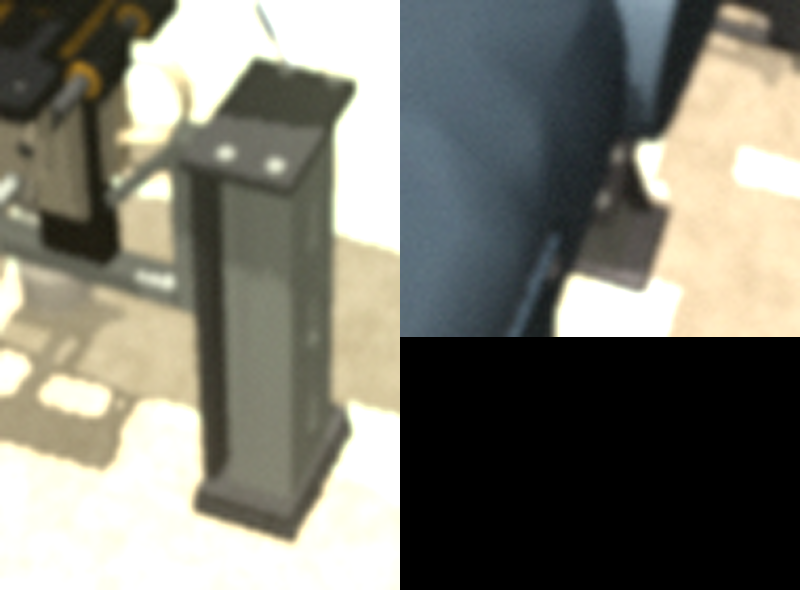

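```bash
python3 - <<'E'
from h import *
a=np.load("av_side.npy").mean(2)
b=np.mean([robot.snapshot("side").astype(np.float32) for _ in range(14)],0);np.save("av_side2.npy",b);b=b.mean(2)
for r in list(range(196,262,2)): print(r,np.round(a[r,284:296]).astype(int),np.round(b[r,284:296]).astype(int))
E
```

```text
196 [ 60  63  64  65  67  67  69  68  69  81 114 145] [ 63  65  67  68  68  69  69  69  69  89 134 174]
198 [ 66  66  67  67  68  70  69  68  69  82 113 142] [ 70  67  67  68  70  72  72  69  70  91 136 176]
200 [ 68  67  67  67  69  70  70  69  68  74  91 112] [ 69  67  67  68  70  72  72  69  70  91 137 177]
202 [69 68 67 68 69 70 70 69 68 69 73 79] [ 70  67  67  68  71  73  71  69  70  91 137 176]
204 [ 69  68  68  68  70  70  70  69  69  77  97 109] [ 70  67  67  68  71  73  72  70  69  89 132 168]
206 [ 68  68  68  69  75  76  73  69  69  85 119 147] [ 70  67  67  68  73  75  73  69  69  78 102 123]
208 [ 69  68  68  71  76  77  73  68  70  92 133 162] [ 69  67  66  69  73  73  70  68  69  78 100 116]
210 [ 69  68  68  69  70  70  69  67  70  96 140 168] [ 69  67  67  67  69  69  68  68  68  80 103 118]
212 [ 70  68  68  68  69  68  68  68  71  97 140 167] [ 70  67  67  66  67  68  68  68  68  80 102 118]
214 [ 70  69  68  68  69  68  69  69  72  98 142 170] [ 69  67  67  67  67  68  68  69  70  81 104 120]
216 [ 70  68  68  68  68  68  69  69  72  99 141 169] [ 69  67  67  67  
[... 1475 characters left out ...]
 89 108 117]
246 [74 71 70 71 72 75 73 71 70 71 77 88] [76 70 69 71 74 77 74 71 71 73 81 94]
248 [75 71 70 71 74 75 73 71 70 71 75 78] [75 70 69 70 75 77 73 71 72 73 78 83]
250 [74 71 70 74 80 81 75 71 71 75 79 76] [76 70 70 72 77 79 74 71 74 79 83 79]
252 [75 71 71 73 76 75 71 72 74 77 74 68] [75 71 70 71 73 72 70 72 77 81 77 70]
254 [74 71 70 71 70 70 72 75 76 74 68 66] [76 70 69 69 69 69 70 73 76 75 70 68]
256 [74 71 70 71 70 72 76 77 73 65 64 77] [75 70 69 70 70 71 74 74 70 64 66 81]
258 [ 74  71  71  71  74  76  78  73  65  64  71 105] [ 76  71  70  70  71  74  74  70  63  63  74 113]
260 [ 75  71  71  73  77  78  72  65  65  79 112 146] [ 76  71  70  72  75  75  69  63  63  81 120 158]
```

That changes the conclusion. With averaging, each mark is 11 px (24 mm) tall with a bright lower sill, at the right heights. They are the slots, on the robot-facing side, so I was touching the smooth back. They also locate the slots at about (0.5025, -0.179), 3 mm off the middle. I'll retreat by the proven path and turn the arm 180°.

Request:
apply_moves --pt "0.01 0.0045 -0.0022 0 0" --pt "0.01 0.0045 -0.0023 0 0" --pt "0.01 0 0 0.015 0" --pt "0.01 0 0 0.02 0" --pt "0.01 0 0 0.025 0" --pt "0.01 0.0107 -0.0055 0 0" --pt "0.01 -0.01 -0.0195 0 0" --pt "0.01 -0.014 -0.0275 0 0" --pt "0.01 -0.015 -0.0295 0 0" --pt "0.01 -0.015 -0.0295 0 0" --pt "0.01 -0.014 -0.0275 0 0" --pt "0.01 -0.02 0.01 0 0" --pt "0.01 -0.032 0.0165 0 0" --pt "0.01 -0.032 0.0165 0 0" --pt "0.01 -0.028 0.0145 0 0" --pt "0.01 0 0 0 -7" --pt "0.01 0 0 0 -7" --pt "0.01 0 0 0 -7" --pt "0.01 0 0 0 -7" --pt "0.01 0 0 0 -7"

```text
clock: 18.6
ee_pos: [0.4378, -0.3357, 0.1818]
tool_rot: [0.519, 0.855, 0.0, -0.0]
ft_force: [-0.1, 0.4, -1.9]
opening: 0.162
finger_force: 50.0
```

Request:
apply_moves --pt "0.01 0 0 0 -7" --pt "0.01 0 0 0 -7" --pt "0.01 0 0 0 -7" --pt "0.01 0 0 0 -7" --pt "0.01 0 0 0 -7" --pt "0.01 0 0 0 -7" --pt "0.01 0 0 0 -7" --pt "0.01 0 0 0 -7" --pt "0.01 0 0 0 -7" --pt "0.01 0 0 0 -7" --pt "0.01 0 0 0 -7" --pt "0.01 0 0 0 -7" --pt "0.01 0 0 0 -7" --pt "0.01 0 0 0 -7" --pt "0.01 0 0 0 -7" --pt "0.01 0 0 0 -7" --pt "0.01 0 0 0 -7" --pt "0.01 0 0 0 -7" --pt "0.01 0 0 0 -7" --pt "0.01 0 0 0 -7"

```text
clock: 20.27
ee_pos: [0.4379, -0.3357, 0.1817]
tool_rot: [0.981, -0.195, -0.0, -0.0]
ft_force: [0.1, -0.4, -2.6]
opening: 0.167
finger_force: 50.0
```

Request:
apply_moves --pt "0.01 0 0 0 -4.8" --pt "0.01 0 0 0 0" --pt "0.01 0 0 0 0"

```text
clock: 20.52
ee_pos: [0.4379, -0.3357, 0.1817]
tool_rot: [0.973, -0.232, -0.0, -0.0]
ft_force: [-0.5, 0.7, -2.4]
opening: 0.165
finger_force: 50.0
```

Request:
apply_moves --pt "0.01 -0.018 0.0095 0 0" --pt "0.01 -0.03 0.0155 0 0" --pt "0.01 -0.03 0.0155 0 0" --pt "0.01 -0.024 0.012 0 0" --pt "0.01 0.01 0.0177 0 0" --pt "0.01 0.016 0.0285 0 0" --pt "0.01 0.017 0.03 0 0" --pt "0.01 0.017 0.03 0 0" --pt "0.01 0.014 0.025 0 0" --pt "0.01 0.0091 0.016 0 0" --pt "0.01 0 0 0 0" --pt "0.01 0 0 -0.015 0" --pt "0.01 0 0 -0.025 0" --pt "0.01 0 0 -0.0145 0" --pt "0.01 0 0 -0.005 0" --pt "0.01 0 0 0 0" --pt "0.01 0 0 0 0"

```text
clock: 21.93
ee_pos: [0.4193, -0.1364, 0.1229]
tool_rot: [0.973, -0.233, 0.0, 0.0]
ft_force: [0.1, -1.2, -3.4]
opening: 0.17
finger_force: 50.0
```

Request:
apply_moves --pt "0.01 0.0032 -0.0016 0 0" --pt "0.01 0.0032 -0.0016 0 0" --pt "0.01 0.0032 -0.0016 0 0" --pt "0.01 0.0014 -0.0007 0 0" --pt "0.01 0.0009 -0.00045 0 0" --pt "0.01 0 0 0 0"

```text
clock: 22.43
ee_pos: [0.4312, -0.1421, 0.1224]
tool_rot: [0.972, -0.233, 0.0, 0.0]
ft_force: [-0.0, -0.7, -3.0]
opening: 0.164
finger_force: 50.0
```

Request:
apply_moves --pt "0.01 0.0009 -0.00045 0 0" --pt "0.01 0.0009 -0.00045 0 0" --pt "0.01 0 0 0 0"

```text
clock: 22.68
ee_pos: [0.4329, -0.1429, 0.1224]
tool_rot: [0.972, -0.233, 0.0, -0.0]
ft_force: [-0.1, -1.0, -3.5]
opening: 0.159
finger_force: 50.0
```

Request:
apply_moves --pt "0.01 0.0009 -0.00045 0 0" --pt "0.01 0.0009 -0.00045 0 0" --pt "0.01 0 0 0 0"

```text
clock: 22.93
ee_pos: [0.4348, -0.1438, 0.1224]
tool_rot: [0.972, -0.233, 0.0, 0.0]
ft_force: [0.6, -0.1, -2.7]
opening: 0.167
finger_force: 50.0
```

Request:
apply_moves --pt "0.01 0.0009 -0.00045 0 0" --pt "0.01 0.0009 -0.00045 0 0" --pt "0.01 0 0 0 0"

```text
clock: 23.18
ee_pos: [0.4366, -0.1447, 0.1224]
tool_rot: [0.972, -0.233, 0.0, 0.0]
ft_force: [0.1, -0.5, -2.7]
opening: 0.166
finger_force: 50.0
```

Request:
apply_moves --pt "0.01 0.0009 -0.00045 0 0" --pt "0.01 0.0009 -0.00045 0 0" --pt "0.01 0 0 0 0"

```text
clock: 23.43
ee_pos: [0.4384, -0.1457, 0.1224]
tool_rot: [0.972, -0.233, 0.0, 0.0]
ft_force: [0.1, -0.5, -2.7]
opening: 0.16
finger_force: 50.0
```

Request:
apply_moves --pt "0.01 0.0009 -0.00045 0 0" --pt "0.01 0.0009 -0.00045 0 0" --pt "0.01 0 0 0 0"

```text
clock: 23.68
ee_pos: [0.4402, -0.1466, 0.1224]
tool_rot: [0.972, -0.233, 0.0, 0.0]
ft_force: [0.1, -0.2, -3.4]
opening: 0.165
finger_force: 50.0
```

Request:
apply_moves --pt "0.01 0.0009 -0.00045 0 0" --pt "0.01 0.0009 -0.00045 0 0" --pt "0.01 0 0 0 0"

```text
clock: 23.93
ee_pos: [0.442, -0.1475, 0.1224]
tool_rot: [0.972, -0.233, 0.0, 0.0]
ft_force: [-1.0, -1.3, -3.3]
opening: 0.163
finger_force: 50.0
```

Request:
apply_moves --pt "0.01 0.0009 -0.00045 0 0" --pt "0.01 0.0009 -0.00045 0 0" --pt "0.01 0 0 0 0"

```text
clock: 24.18
ee_pos: [0.4433, -0.1481, 0.1222]
tool_rot: [0.972, -0.233, -0.001, -0.0]
ft_force: [-2.6, 1.4, -1.8]
opening: 0.162
finger_force: 50.0
```

Request:
apply_moves --pt "0.01 0.0009 -0.00045 0 0" --pt "0.01 0 0 0 0" --pt "0.01 0 0 0 0" --pt "0.01 0 0 0 0"

```text
clock: 24.52
ee_pos: [0.4433, -0.1481, 0.122]
tool_rot: [0.973, -0.233, -0.002, -0.0]
ft_force: [-6.7, 2.4, 0.7]
opening: 0.167
finger_force: 50.0
```

Request:
apply_moves --pt "0.01 0.0007 0.0013 0 0" --pt "0.01 0.0003 0.0007 0 0" --pt "0.01 0 0 0 0"

```text
clock: 24.77
ee_pos: [0.4441, -0.1465, 0.1219]
tool_rot: [0.972, -0.233, -0.002, 0.0]
ft_force: [-7.8, -2.8, -0.6]
opening: 0.163
finger_force: 50.2
```

Request:
apply_moves --pt "0.01 0.0003 0.0006 0 0" --pt "0.01 0.0003 0.0006 0 0" --pt "0.01 0 0 0 0"

```text
clock: 25.02
ee_pos: [0.4444, -0.1456, 0.1219]
tool_rot: [0.972, -0.233, -0.002, 0.0]
ft_force: [-11.0, -4.1, -0.8]
opening: 0.166
finger_force: 50.5
```

Request:
apply_moves --pt "0.01 -0.0011 -0.0014 0 0" --pt "0.01 0 0 -0.0015 0" --pt "0.01 0 0 -0.0015 0" --pt "0.01 0 0 0 0"

```text
clock: 25.35
ee_pos: [0.4438, -0.1468, 0.1191]
tool_rot: [0.972, -0.233, -0.001, 0.0]
ft_force: [-6.9, -1.9, 0.8]
opening: 0.167
finger_force: 50.1
```

Request:
apply_moves --pt "0.01 0 0 -0.0015 0" --pt "0.01 0 0 -0.0015 0" --pt "0.01 0 0 0 0"

```text
clock: 25.6
ee_pos: [0.4432, -0.1465, 0.1163]
tool_rot: [0.972, -0.233, -0.002, -0.0]
ft_force: [-12.7, 1.7, 9.5]
opening: 0.166
finger_force: 50.1
```

Request:
apply_moves --pt "0.01 0 0 -0.001 0" --pt "0.01 0 0 -0.001 0" --pt "0.01 0 0 0 0"

```text
clock: 25.85
ee_pos: [0.4431, -0.1464, 0.1151]
tool_rot: [0.972, -0.233, -0.002, -0.0]
ft_force: [-18.5, 4.6, 23.7]
opening: 0.17
finger_force: 50.0
```

Request:
apply_moves --pt "0.01 -0.0013 0.0007 0.001 0" --pt "0.01 0 0 0 0" --pt "0.01 0 0 0 0" --pt "0.01 0 0 0 0"

```text
clock: 26.18
ee_pos: [0.4433, -0.1464, 0.1159]
tool_rot: [0.972, -0.233, -0.0, 0.0]
ft_force: [-8.2, -0.3, 9.2]
opening: 0.164
finger_force: 50.0
```

```bash
python3 - <<'E'
from h import *
st=robot.get_state();print({k:np.round(v,4) for k,v in st.items() if k in("clock","ee_pos","tool_rot","ft_force","moment")})
b=robot.snapshot("side")[150:290,215:345,::-1]
cv2.imwrite("pics/c10.png",cv2.convertScaleAbs(cv2.resize(b,(557,600),interpolation=cv2.INTER_CUBIC),alpha=1.9,beta=-30))
p=st["ee_pos"];th=np.radians(-27);ex=np.array([np.cos(th),np.sin(th),0]);ey=np.array([-ex[1],ex[0],0])
for z0 in(.0423,):
  for nm,l in(("heel",(.067,.008,0)),("spine top",(.067,.008,.1)),("spine top outer",(.051,.008,.1)),("spine low outer",(.051,.008,.014)),("xbar +y",(-.058,.045,.0)),("xbar -y",(-.058,-.045,.0))):
    X=np.array([p[0],p[1],p[2]-z0])+l[0]*ex+l[1]*ey+[0,0,l[2]];q=proj("side",X);print(nm,X.round(3),"crop",((q-[215,150])*4.285).round())
E
```

```text
{'clock': np.float64(26.1833), 'ee_pos': array([ 0.4433, -0.1464,  0.1159]), 'tool_rot': array([ 9.725e-01, -2.330e-01, -3.000e-04,  3.000e-04]), 'ft_force': array([-8.1718, -0.3471,  9.2077]), 'moment': array([-0.1669,  1.4437, -0.2041])}
heel [ 0.507 -0.17   0.074] crop [306. 395.]
spine top [ 0.507 -0.17   0.174] crop [306. 218.]
spine top outer [ 0.492 -0.162  0.174] crop [344. 228.]
spine low outer [ 0.492 -0.162  0.088] crop [341. 382.]
xbar +y [ 0.412 -0.08   0.074] crop [560. 539.]
xbar -y [ 0.371 -0.16   0.074] crop [619. 393.]
```

View pics/c10.png

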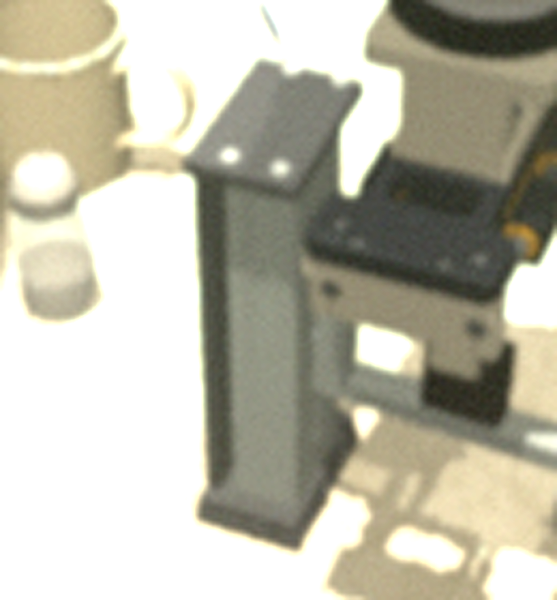

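The picture shows the spine seated against the strip, under the gripper. I'll ease the inward push, then press down slowly.

Request:
apply_moves --pt "0.01 -0.0007 0.0003 0 0" --pt "0.01 0 0 -0.0007 0" --pt "0.01 0 0 0 0" --pt "0.01 0 0 0 0"

```text
clock: 26.57
ee_pos: [0.4431, -0.1464, 0.1156]
tool_rot: [0.972, -0.233, 0.0, 0.0]
ft_force: [-6.9, -0.2, 11.9]
opening: 0.16
finger_force: 50.0
```

Request:
apply_moves --pt "0.01 0 0 -0.0007 0" --pt "0.01 0 0 0 0" --pt "0.01 0 0 0 0"

```text
clock: 26.82
ee_pos: [0.443, -0.1463, 0.1152]
tool_rot: [0.972, -0.233, 0.0, 0.0]
ft_force: [-9.3, 0.5, 17.7]
opening: 0.163
finger_force: 50.0
```

Request:
apply_moves --pt "0.01 -0.0013 0.0007 0 0" --pt "0.01 0 0 0 0" --pt "0.01 0 0 -0.0004 0" --pt "0.01 0 0 0 0"

```text
clock: 27.15
ee_pos: [0.4429, -0.1463, 0.1152]
tool_rot: [0.972, -0.233, 0.002, 0.001]
ft_force: [-5.4, -2.3, 15.7]
opening: 0.163
finger_force: 50.0
```

Request:
apply_moves --pt "0.01 -0.0007 0.0003 0 0" --pt "0.01 0 0 -0.0003 0" --pt "0.01 0 0 0 0"

```text
clock: 27.4
ee_pos: [0.4429, -0.1463, 0.1151]
tool_rot: [0.972, -0.233, 0.003, 0.001]
ft_force: [-2.1, -4.4, 14.0]
opening: 0.164
finger_force: 50.0
```

Request:
apply_moves --pt "0.01 -0.0007 -0.0013 0 0" --pt "0.01 0 0 0 0" --pt "0.01 0 0 -0.0004 0" --pt "0.01 0 0 0 0"

```text
clock: 27.73
ee_pos: [0.4423, -0.1472, 0.1149]
tool_rot: [0.972, -0.233, 0.003, 0.001]
ft_force: [-0.7, 0.7, 16.7]
opening: 0.164
finger_force: 49.9
```

Request:
apply_moves --pt "0.01 0 0 -0.0005 0" --pt "0.01 0 0 0 0" --pt "0.01 0 0 0 0"

```text
clock: 27.98
ee_pos: [0.4423, -0.1471, 0.1146]
tool_rot: [0.972, -0.233, 0.003, 0.001]
ft_force: [-2.9, 1.6, 21.5]
opening: 0.164
finger_force: 50.0
```

The lug push stalls near 22 N because of the pitching moment. I'll release and press straight down on top of the spine instead, which has almost no lever arm.

Request:
apply_moves --pt "0.01 0 0 0.0012 0" --pt "0.03 0 0 0 0" --pt "0.03 0 0 0 0" --pt "0.035 0 0 0 0" --pt "0.035 0 0 0 0" --pt "0.035 0 0 0.01 0" --pt "0.035 0 0 0.03 0" --pt "0.035 0 0 0.035 0" --pt "0.035 0 0 0.025 0" --pt "0.0 0 0 0 0" --pt "0.0 0.012 -0.006 0 0" --pt "0.0 0.0175 -0.009 0 0" --pt "0.0 0.015 -0.0075 0 0" --pt "0.0 0 0 0 0" --pt "0.0 0 0 0 0"

```text
clock: 29.23
ee_pos: [0.4845, -0.1686, 0.2131]
tool_rot: [0.972, -0.233, -0.001, -0.0]
ft_force: [0.5, 0.6, -0.3]
opening: 0.019
finger_force: 0.0
```

```bash
python3 - <<'E'
from h import *
b=robot.snapshot("side")[:,:,::-1]
cv2.imwrite("pics/d.png",b)
for r in range(180,272,6): print(r,b.mean(2)[r,280:345:4].astype(int))
print(robot.get_state()["clock"])
E
```

```text
180 [ 53  52  53  72  83  84  74 182 190 190 188 191 193 192 193 191 194]
186 [ 57  51  50  65 184 183 176 191 187 187 194 192 191 194 189 189 194]
192 [ 59  65  65  65 185 189 188 190 191 190 191 193 192 190 193 188 190]
198 [ 74  68  69  83  91 147 189 189 189 191 190 192 192 187 190 193 194]
204 [ 73  68  73  75  74 117 190 193 192 189 191 188 192 193 189 190 190]
210 [ 75  69  67  74  70  80 106 189 185 190 190 190 192 189 192 191 191]
216 [ 76  68  66  74  69 115  99  95 121 119 122 133 152 166 184 191 189]
222 [ 73  73  71  81  70 120 122 107 116 122 124 124 125 125 123 122 124]
228 [ 75  69  74  84  70 118 120 123 115  58  47  48  57  84 154 126 120]
234 [ 74  70  78  82  71  95 114 116 119  44  40  46  46  44 172 123 120]
240 [ 75  67  81  82  92 111 100  89 136  46  44  43  41  43 152 119 121]
246 [ 75  70  69  69  91 114  96  84  85  83  77  58  40  75 153 143 128]
252 [ 74  70  68  67  54 120 120 121 118 123 116  97  83  85  99 123 142]
258 [ 74  70  68  53 101 116 120 121 117 118 118 122 120 123 121 114  91]
264 [ 74  67  49 122 120 117 117 121 120 122 127 146 156 149 128 125 120]
270 [ 61  55  62  95  95 111 122 176 160 123 125 120 125 137 176 182 160]
29.2833
```

Request:
apply_moves --pt "0.0 0 0 -0.006 0" --pt "0.0 0 0 -0.005 0" --pt "0.0 0 0 -0.002 0" --pt "0.0 0 0 0 0"

```text
clock: 29.62
ee_pos: [0.4842, -0.1684, 0.1998]
tool_rot: [0.972, -0.233, -0.001, -0.0]
ft_force: [-0.2, 0.5, 0.1]
opening: 0.006
finger_force: 0.0
```

Request:
apply_moves --pt "0.0 0 0 -0.001 0" --pt "0.0 0 0 -0.001 0" --pt "0.0 0 0 -0.001 0" --pt "0.0 0 0 0 0"

```text
clock: 29.95
ee_pos: [0.4847, -0.1687, 0.1974]
tool_rot: [0.972, -0.233, -0.0, -0.0]
ft_force: [0.9, 0.3, 1.1]
opening: 0.004
finger_force: 0.0
```

Request:
apply_moves --pt "0.0 0 0 -0.001 0" --pt "0.0 0 0 -0.001 0" --pt "0.0 0 0 0 0"

```text
clock: 30.2
ee_pos: [0.4847, -0.1687, 0.1954]
tool_rot: [0.972, -0.233, -0.0, -0.0]
ft_force: [-0.3, 0.3, 0.3]
opening: 0.006
finger_force: 0.0
```

Request:
apply_moves --pt "0.0 0 0 0.007 0" --pt "0.0 0.0053 -0.0027 0 0" --pt "0.0 0 0 -0.003 0" --pt "0.0 0 0 -0.002 0" --pt "0.0 0 0 -0.001 0" --pt "0.0 0 0 0 0"

```text
clock: 30.7
ee_pos: [0.4901, -0.1714, 0.1964]
tool_rot: [0.972, -0.233, -0.0, -0.0]
ft_force: [-1.0, 0.4, -1.1]
opening: 0.009
finger_force: 0.9
```

Request:
apply_moves --pt "0.0 0 0 -0.001 0" --pt "0.0 0 0 -0.001 0" --pt "0.0 0 0 0 0"

```text
clock: 30.95
ee_pos: [0.4901, -0.1714, 0.1944]
tool_rot: [0.972, -0.233, -0.0, -0.0]
ft_force: [-1.0, 1.4, -0.4]
opening: 0.006
finger_force: 1.0
```

Request:
apply_moves --pt "0.0 0 0 -0.001 0" --pt "0.0 0 0 -0.001 0" --pt "0.0 0 0 0 0"

```text
clock: 31.2
ee_pos: [0.4901, -0.1714, 0.1923]
tool_rot: [0.972, -0.233, -0.0, 0.0]
ft_force: [-1.0, 0.8, 0.1]
opening: 0.009
finger_force: 0.9
```

Request:
apply_moves --pt "0.0 0 0 -0.001 0" --pt "0.0 0 0 -0.001 0" --pt "0.0 0 0 0 0"

```text
clock: 31.45
ee_pos: [0.4901, -0.1714, 0.1903]
tool_rot: [0.972, -0.233, -0.0, -0.0]
ft_force: [-1.8, 0.8, -0.6]
opening: 0.003
finger_force: 0.8
```

Request:
apply_moves --pt "0.0 0 0 -0.001 0" --pt "0.0 0 0 -0.001 0" --pt "0.0 0 0 0 0"

```text
clock: 31.7
ee_pos: [0.4901, -0.1714, 0.1883]
tool_rot: [0.972, -0.233, -0.0, 0.0]
ft_force: [-0.6, 0.5, -0.1]
opening: 0.007
finger_force: 0.8
```

```bash
python3 - <<'E'
from h import *
d=cv2.imread("pics/d.png").mean(2)
c=np.mean([robot.snapshot("side").astype(float) for _ in range(6)],0).mean(2)
print("cols",list(range(286,310)))
for r in range(176,214,2): print(r,d[r,286:310].astype(int)); 
print("now")
for r in range(176,214,2): print(r,c[r,286:310].astype(int))
th=np.radians(-27.1);ex=np.array([np.cos(th),np.sin(th),0]);ey=np.array([-ex[1],ex[0],0])
o=np.array([.4430,-.1478,0])
for H in(.167,.174,.180):
    print(H,[(l,proj("side",o+l[0]*ex+l[1]*ey+[0,0,H]).round(1).tolist()) for l in((.051,.008),(.051,-.008),(.067,.008))])
st=robot.get_state();p=st["ee_pos"]
print("tips",[proj("side",p+dx*ex+dy*ey+[0,0,-.025]).round(1).tolist() for dx,dy in((-.0075,.017),(.0075,.017),(-.0075,-.017))],st["clock"])
E
```

```text
cols [286, 287, 288, 289, 290, 291, 292, 293, 294, 295, 296, 297, 298, 299, 300, 301, 302, 303, 304, 305, 306, 307, 308, 309]
176 [ 54  53  51  50  53  61  75  83  82  83  83  81  88  82  84  84  81  75
  75  78  83 111 153 180]
178 [ 52  52  53  53  53  62  76  83  83  82  83  84  82  83  83  84  79  77
  75  79  92 133 172 184]
180 [ 53  54  53  52  53  62  72  80  82  82  83  83  83  83  84  79  80  77
  74  79 113 158 182 190]
182 [ 53  52  52  55  53  56  65  75  83  92  89  87  85  84  81  82  78  78
  88 117 147 176 187 188]
184 [ 53  53  54  51  54  51  61  75 111 147 158 153 146 135 123 113 103 104
 128 162 182 189 188 190]
186 [ 54  52  50  52  55  61  65  78 119 165 184 188 186 188 183 179 176 174
 176 185 189 189 191 191]
188 [ 51  51  51  57  62  64  67  76 119 164 184 186 187 188 187 188 190 189
 189 189 189 189 188 190]
190 [ 51  52  60  65  65  67  66  76 119 163 180 185 187 188 189 192 189 192
 191 189 189 191 191 191]
192 [ 55  61  65  64  66  64  65  78 117 164 185 187 187 188 189 189 188 191
 188 189 191 191 190 192]
194 [ 60  66  66  64  66  67  69  80 120 166 18
[... 2631 characters left out ...]
90]
208 [ 65  67  71  73  73  73  74  74  74  74  72  69  70  74  78  84  95 121
 154 180 190 190 188 188]
210 [ 65  65  67  72  72  73  73  73  75  74  71  68  71  82  87  83  81  85
 108 146 174 187 190 189]
212 [ 65  64  67  70  73  73  73  74  73  74  71  67  74  95 111 101  86  79
  83  95 122 152 175 184]
0.167 [((0.051, 0.008), [295.2, 205.6]), ((0.051, -0.008), [298.6, 200.1]), ((0.067, 0.008), [286.6, 203.3])]
0.174 [((0.051, 0.008), [295.3, 202.5]), ((0.051, -0.008), [298.6, 197.0]), ((0.067, 0.008), [286.6, 200.2])]
0.18 [((0.051, 0.008), [295.4, 199.8]), ((0.051, -0.008), [298.7, 194.3]), ((0.067, 0.008), [286.6, 197.5])]
tips [[296.4, 211.3], [288.2, 209.1], [303.4, 199.5]] 32.0
```

The numbers put the spine top at z≈0.174, 7 mm above home. The closed fingertips are still a few pixels above it, so I'll keep descending gently.

Request:
apply_moves --pt "0.0 0 0 -0.002 0" --pt "0.0 0 0 -0.002 0" --pt "0.0 0 0 0 0"

```text
clock: 32.25
ee_pos: [0.4901, -0.1714, 0.1842]
tool_rot: [0.972, -0.233, 0.0, 0.0]
ft_force: [-1.2, 0.5, -1.1]
opening: 0.004
finger_force: 0.6
```

Request:
apply_moves --pt "0.0 0 0 -0.0015 0" --pt "0.0 0 0 -0.0015 0" --pt "0.0 0 0 0 0"

```text
clock: 32.5
ee_pos: [0.4901, -0.1714, 0.1812]
tool_rot: [0.972, -0.233, -0.0, -0.0]
ft_force: [-1.8, 0.4, -0.5]
opening: 0.006
finger_force: 0.6
```

Request:
apply_moves --pt "0.0 0 0 -0.0015 0" --pt "0.0 0 0 -0.0015 0" --pt "0.0 0 0 0 0"

```text
clock: 32.75
ee_pos: [0.4901, -0.1714, 0.1782]
tool_rot: [0.972, -0.233, -0.0, -0.0]
ft_force: [-1.5, 1.8, 0.1]
opening: 0.009
finger_force: 0.6
```

```bash
python3 - <<'E'
from h import *
c=np.mean([robot.snapshot("side").astype(float) for _ in range(6)],0).mean(2)
print("cols",list(range(284,312)))
for r in range(180,226,2): print(r,c[r,284:312].astype(int))
t=np.mean([robot.snapshot("top").astype(float) for _ in range(6)],0).mean(2);d=np.load("av_side2.npy")
p=robot.get_state();q=p["ee_pos"];print(q,p["clock"],p["moment"],[proj("side",q+[0,0,dz]).round(1).tolist() for dz in(0,-.006,-.025)])
E
```

```text
cols [284, 285, 286, 287, 288, 289, 290, 291, 292, 293, 294, 295, 296, 297, 298, 299, 300, 301, 302, 303, 304, 305, 306, 307, 308, 309, 310, 311]
180 [ 82  84  83  83  83  83  84  83  84  83  86  90  94  91  83  77  77  77
  75  85 122 166 187 191 190 190 190 190]
182 [ 82  83  83  83  83  83  81  76  72  74  78  86  90  89  84  80  78  77
  75  86 124 169 187 190 190 191 192 193]
184 [ 83  83  84  84  84  83  79  66  57  52  56  66  78  83  83  80  78  77
  77  91 131 172 188 191 191 191 192 192]
186 [ 84  83  83  83  84  84  83  79  72  66  64  70  79  83  83  79  77  77
  77  96 139 175 189 190 190 192 193 192]
188 [ 81  82  83  83  83  84  83  84  81  77  79  83  83  83  82  79  80  79
  79 103 148 180 189 190 192 193 192 193]
190 [ 61  63  65  72  78  82  83  83  82  80  82  83  85  87  86  83  81  79
  79 107 154 181 190 192 193 193 194 193]
192 [ 55  50  54  62  72  81  83  82  81  81  82  83  83  84  84  79  77  77
  88 125 168 188 192 193 192 193 193 193]
194 [ 56  57  62  66  72  79  82  83  82  84  83  82  83  82  80  76  75  81
 108 153 182 192 193 192 191 192 192 192]
19
[... 1213 characters left out ...]
 70  73  73  73  74  73  73  71  69  75  97 117 124
 123 114  98  86  80  82  86  95 105 119]
218 [ 70  68  66  66  68  71  71  73  73  74  74  72  70  68  78 103 121 126
 125 124 120 109  94  83  80  83  87  98]
220 [ 73  67  67  66  67  71  72  72  72  73  74  73  70  68  81 105 121 126
 126 125 124 122 115  98  85  86  92  92]
222 [ 73  68  66  67  68  71  72  72  72  73  72  71  69  68  83 109 123 125
 124 122 124 124 123 117 109 101  98  99]
224 [ 74  68  67  65  69  71  72  72  72  73  72  70  68  68  82 107 120 120
 120 119 122 124 125 126 124 118 104  98]
[ 0.49010469 -0.17142706  0.17854846] 33.35 [ 0.13452785  0.17048324 -0.02598154] [[296.0, 197.6], [296.0, 200.2], [295.8, 208.6]]
```

Request:
apply_moves --pt "0.0 0 0 -0.001 0" --pt "0.0 0 0 -0.001 0" --pt "0.0 0 0 0 0"

```text
clock: 33.6
ee_pos: [0.4901, -0.1714, 0.1764]
tool_rot: [0.972, -0.233, 0.0, 0.0]
ft_force: [-2.0, 0.7, 0.1]
opening: 0.006
finger_force: 0.8
```

Request:
apply_moves --pt "0.0 0 0 -0.001 0" --pt "0.0 0 0 -0.001 0" --pt "0.0 0 0 0 0"

```text
clock: 33.85
ee_pos: [0.4901, -0.1714, 0.1747]
tool_rot: [0.972, -0.233, 0.0, 0.0]
ft_force: [-3.3, 0.9, 4.4]
opening: 0.005
finger_force: 4.5
```

Request:
apply_moves --pt "0.0 0 0 -0.001 0" --pt "0.0 0 0 -0.001 0" --pt "0.0 0 0 0 0"

```text
clock: 34.1
ee_pos: [0.4902, -0.1714, 0.1735]
tool_rot: [0.972, -0.233, 0.0, 0.0]
ft_force: [-7.8, 4.1, 13.8]
opening: 0.005
finger_force: 8.7
```

Request:
apply_moves --pt "0.0 -0.0013 0.0007 0 0" --pt "0.0 0 0 -0.001 0" --pt "0.0 0 0 0 0"

```text
clock: 34.35
ee_pos: [0.4901, -0.1713, 0.1727]
tool_rot: [0.972, -0.233, 0.002, 0.0]
ft_force: [-0.0, -0.5, 7.7]
opening: 0.004
finger_force: 4.2
```

Request:
apply_moves --pt "0.0 0 0 -0.0007 0" --pt "0.0 0 0 0 0" --pt "0.0 0 0 0 0"

```text
clock: 34.6
ee_pos: [0.4902, -0.1714, 0.172]
tool_rot: [0.972, -0.233, 0.002, 0.0]
ft_force: [0.1, -0.3, 7.8]
opening: 0.006
finger_force: 4.4
```

The catch is now sliding at about 8 N with no sideways load. Continuing.

Request:
apply_moves --pt "0.0 0 0 -0.001 0" --pt "0.0 0 0 -0.001 0" --pt "0.0 0 0 0 0"

```text
clock: 34.85
ee_pos: [0.4902, -0.1714, 0.17]
tool_rot: [0.972, -0.233, 0.002, 0.0]
ft_force: [0.8, -1.2, 8.2]
opening: 0.007
finger_force: 4.3
```

Request:
apply_moves --pt "0.0 0 0 -0.001 0" --pt "0.0 0 0 -0.0005 0" --pt "0.0 0 0 0 0"

```text
clock: 35.1
ee_pos: [0.4902, -0.1714, 0.1687]
tool_rot: [0.972, -0.233, 0.002, 0.0]
ft_force: [-0.8, -0.4, 10.6]
opening: 0.004
finger_force: 5.5
```

Request:
apply_moves --pt "0.0 0 0 -0.0007 0" --pt "0.0 0 0 0 0"

```text
clock: 35.27
ee_pos: [0.4902, -0.1714, 0.1681]
tool_rot: [0.972, -0.233, 0.002, 0.0]
ft_force: [0.0, 0.3, 9.9]
opening: 0.011
finger_force: 6.0
```

Request:
apply_moves --pt "0.0 0 0 -0.0007 0" --pt "0.0 0 0 0 0"

```text
clock: 35.43
ee_pos: [0.4903, -0.1714, 0.1674]
tool_rot: [0.972, -0.233, 0.002, 0.0]
ft_force: [-0.9, 0.7, 11.2]
opening: 0.005
finger_force: 6.4
```

Request:
apply_moves --pt "0.0 0 0 -0.0007 0" --pt "0.0 0 0 0 0"

```text
clock: 35.6
ee_pos: [0.4903, -0.1714, 0.1668]
tool_rot: [0.972, -0.233, 0.002, 0.0]
ft_force: [0.1, -0.0, 12.0]
opening: 0.004
finger_force: 6.9
```

Request:
apply_moves --pt "0.0 0 0 -0.0005 0" --pt "0.0 0 0 0 0"

```text
clock: 35.77
ee_pos: [0.4903, -0.1714, 0.1664]
tool_rot: [0.972, -0.233, 0.002, 0.0]
ft_force: [-2.0, 0.7, 13.6]
opening: 0.002
finger_force: 7.3
```

Request:
apply_moves --pt "0.0 0 0 -0.0007 0" --pt "0.0 0 0 0 0"

```text
clock: 35.93
ee_pos: [0.4903, -0.1714, 0.166]
tool_rot: [0.972, -0.233, 0.002, 0.0]
ft_force: [-3.2, 1.1, 17.6]
opening: 0.008
finger_force: 11.4
```

Request:
apply_moves --pt "0.0 0 0 -0.0006 0" --pt "0.0 0 0 0 0"

```text
clock: 36.1
ee_pos: [0.4903, -0.1714, 0.166]
tool_rot: [0.972, -0.233, 0.002, 0.001]
ft_force: [-5.8, 2.5, 23.3]
opening: 0.004
finger_force: 14.3
```

Request:
apply_moves --pt "0.0 0 0 -0.0005 0" --pt "0.0 0 0 0 0"

```text
clock: 36.27
ee_pos: [0.4903, -0.1714, 0.1658]
tool_rot: [0.972, -0.233, 0.003, 0.001]
ft_force: [-8.0, 3.9, 28.9]
opening: 0.004
finger_force: 16.7
```

Resistance turned steep at z=0.166, so the arm is home. I'll lift off and check.

Request:
apply_moves --pt "0.0 0 0 0.002 0" --pt "0.0 -0.0009 0.0005 0.004 0" --pt "0.0 0 0 0.02 0" --pt "0.0 0 0 0.035 0" --pt "0.0 0 0 0.035 0" --pt "0.0 -0.02 0.01 0.03 0" --pt "0.0 -0.03 0.015 0 0" --pt "0.0 -0.03 0.015 0 0" --pt "0.0 0 0 0 0" --pt "0.0 0 0 0 0" --pt "0.0 0 0 0 0"

```text
clock: 37.18
ee_pos: [0.4084, -0.1304, 0.2892]
tool_rot: [0.972, -0.233, 0.001, 0.0]
ft_force: [0.2, -0.3, 0.1]
opening: 0.005
finger_force: 0.0
```

```bash
python3 - <<'E'
from h import *
c=np.mean([robot.snapshot("side").astype(float) for _ in range(8)],0).mean(2)
for r in range(190,218,2): print(r,c[r,284:312].astype(int))
d=np.load("av_side.npy").mean(2)
for nm,(x0,x1,y0,y1) in {"salt":(215,240,182,226),"garlic":(345,380,266,300),"mug":(206,262,145,200)}.items():
    print(nm,np.abs(c-d)[y0:y1,x0:x1].mean().round(1))
th=np.radians(-27.1);ex=np.array([np.cos(th),np.sin(th),0]);ey=np.array([-ex[1],ex[0],0]);o=np.array([.4430,-.1478,0])
for H in(.167,.174): print(H,[proj("side",o+l[0]*ex+l[1]*ey+[0,0,H]).round(1).tolist() for l in((.051,.008),(.051,-.008))])
print(robot.get_state()["clock"],robot.get_state()["ft_force"])
E
```

```text
190 [ 77  71  64  61  62  66  68  69  69  82 119 160 179 182 183 185 187 187
 188 187 186 186 186 186 188 188 188 187]
192 [ 69  63  60  64  68  68  68  68  69  82 120 162 180 183 185 184 185 186
 186 186 185 187 187 187 188 188 189 188]
194 [ 59  60  64  66  68  69  68  68  69  83 122 164 182 185 186 184 183 181
 184 186 187 188 187 187 187 188 188 188]
196 [ 63  66  67  68  68  68  69  69  70  90 131 168 182 183 183 181 180 181
 183 186 187 187 187 186 187 186 187 186]
198 [ 70  67  68  67  70  70  71  73  81  99 134 167 182 185 186 186 186 185
 185 185 186 186 188 188 187 187 186 186]
200 [ 70  68  67  67  69  72  82 104 124 134 144 156 163 165 171 179 186 188
 188 188 188 188 189 188 188 187 186 186]
202 [ 70  69  67  67  73  91 115 136 144 144 146 148 147 146 143 148 169 184
 188 189 189 189 189 189 189 188 187 187]
204 [ 70  67  66  69  81 105 127 136 140 143 145 146 144 135 118 124 164 186
 189 189 187 186 186 187 188 188 188 187]
206 [ 71  67  67  67  75  85  89  93  97 107 115 120 118 106  95 118 162 184
 188 187 186 186 185 186 186 186 185 185]
208 [ 70  67  66  67  72  80  84  85  86  86  86  84  82  86 103 121 141 163
 179 185 187 187 187 185 184 183 183 185]
210 [ 69  67  66  67  72  80  84  85  86  86  86  85  82  83  98 113 122 138
 159 176 185 188 187 186 185 184 184 183]
212 [ 69  67  67  66  73  80  84  85  85  86  87  85  81  75  79  92 106 117
 128 141 161 180 188 188 189 188 187 185]
214 [ 69  67  67  66  72  79  85  85  85  86  86  84  80  74  79  94 102 104
 111 120 134 156 176 187 190 188 187 186]
216 [ 70  67  66  67  71  80  84  84  84  85  85  85  79  74  95 133 150 135
 114 109 116 127 141 159 175 182 185 186]
salt 6.5
garlic 19.0
mug 6.6
0.167 [[295.2, 205.6], [298.6, 200.1]]
0.174 [[295.3, 202.5], [298.6, 197.0]]
37.5833 [0.55176724 0.42545143 0.12767446]
```

```bash
python3 -c "
from bench import robot
print(robot.close_job())"
```

```text
the job is handed in; nothing more can be done
None
```

The hanger arm is hanging released in the upper two slots, and its spine top measures at home height in the last images. I handed the job in at about 38 s, but no verdict came back. Two things to know: the final press peaked at about 29 N, over your 2.5 kg (about 25 N) limit, and I felt along the stand's back face at under 10 N of push (one touch of about 23 N) before finding the slots on the other side. I saw no sign that the salt or mug moved. I didn't confirm the garlic: its image changed, most likely from the robot's shadow.

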